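# Close the lacquer pots, index the carousel and lock it

## Task

Close and index the lacquer-pot carousel: put each lid lying on the bench on the pot of its own colour and press it down until it is fully home, flush with the rim (pots whose lid is missing stay open). Only then pull the red-headed locking pin out of the yellow fork and stand it in the wooden block, turn the carousel a quarter turn anticlockwise, seen from above, to its next detent, and push the pin down through fork and lug again until its head seats on the fork. Leave the brush jar, the cup and the bottle where they are, and let go of everything.

Things in the scene. Friction and masses are not known exactly. Their poses are not given: they have to be found in the camera images.
- carousel (a joint): turntable angle in rad, growing anticlockwise seen from above; it starts at 0; sprung ball detents (clicks) at 0 and at 1.571, a quarter turn on; about 6 N at the handle takes it out of or into a detent; range -0.5 to 2.4
- axis (a point): on the turntable's vertical axis, at the top face of its aluminium disc (disc diameter 250, top face 47 above the bench)
- handle_top (a point): centre of the top of the turntable's upright black handle post (diameter 22, 80 tall above the disc, 110 from the axis); drag it round the axis to turn the table
- fork_hole (a point): centre of the hole (diameter 18) in the top face of the fixed yellow fork, 152 from the turntable's axis, 65 above the bench. Two level jaws (12 thick, 44 wide, 24 apart) have holes one above the other; a stiff catch at the bottom holds the pin 10 high until it is pushed down with about 6 N
- lug_hole (a point): centre of the hole (diameter 20) at the top face of one of the turntable's two orange lugs, 152 from the axis; this one stands between the fork's jaws, holes in line, at the detent at 1.571; the other lug, a quarter turn ahead of it, stands there at 0
- pin: locking pin, upright: steel shank diameter 14 and 56 long with a tapered tip, red round head diameter 28 and 32 tall on top. Origin at the centre of the tip's end, z up along the pin. It starts in the fork on the catch, its head 10 proud of it; fully home the head lies on the fork, the origin 56 below fork_hole
- block_hole (a point): centre of the mouth (18 across, 46 above the bench) of the hole, 36 deep, in a wooden block 60 x 60 fixed to the bench, where the pin can stand upright, its tip 10 above the bench
- lid_red: red round lid: disc diameter 62 and 12 thick, with a round knob on top (diameter 24, 26 tall); origin at the centre of its underside, z up; it starts right way up on the bench, or is absent
- pot_red (a point): centre of the mouth of the red pot at rim height (z up); the pot (outer diameter 76, mouth 69, rim 45 above the disc) is fixed on the turntable, 82 from the axis. A black seal lies 6 below the rim: a lid laid on it stands 6 proud until it is pressed down with about 8 N; then it stays down, its disc's top flush with the rim and its origin 12 below it
- lid_yellow: yellow round lid: disc diameter 62 and 12 thick, with a round knob on top (diameter 24, 26 tall); origin at the centre of its underside, z up; it starts right way up on the bench, or is absent
- pot_yellow (a point): centre of the mouth of the yellow pot at rim height (z up); the pot (outer diameter 76, mouth 69, rim 45 above the disc) is fixed on the turntable, 82 from the axis. A black seal lies 6 below the rim: a lid laid on it stands 6 proud until it is pressed down with about 8 N; then it stays down, its disc's top flush with the rim and its origin 12 below it
- lid_blue: blue round lid: disc diameter 62 and 12 thick, with a round knob on top (diameter 24, 26 tall); origin at the centre of its underside, z up; it starts right way up on the bench, or is absent
- pot_blue (a point): centre of the mouth of the blue pot at rim height (z up); the pot (outer diameter 76, mouth 69, rim 45 above the disc) is fixed on the turntable, 82 from the axis. A black seal lies 6 below the rim: a lid laid on it stands 6 proud until it is pressed down with about 8 N; then it stays down, its disc's top flush with the rim and its origin 12 below it
- lid_green: green round lid: disc diameter 62 and 12 thick, with a round knob on top (diameter 24, 26 tall); origin at the centre of its underside, z up; it starts right way up on the bench, or is absent
- pot_green (a point): centre of the mouth of the green pot at rim height (z up); the pot (outer diameter 76, mouth 69, rim 45 above the disc) is fixed on the turntable, 82 from the axis. A black seal lies 6 below the rim: a lid laid on it stands 6 proud until it is pressed down with about 8 N; then it stays down, its disc's top flush with the rim and its origin 12 below it
- lid_white: white round lid: disc diameter 62 and 12 thick, with a round knob on top (diameter 24, 26 tall); origin at the centre of its underside, z up; it starts right way up on the bench, or is absent
- pot_white (a point): centre of the mouth of the white pot at rim height (z up); the pot (outer diameter 76, mouth 69, rim 45 above the disc) is fixed on the turntable, 82 from the axis. A black seal lies 6 below the rim: a lid laid on it stands 6 proud until it is pressed down with about 8 N; then it stays down, its disc's top flush with the rim and its origin 12 below it
- brush_jar: amber jar (58 across, 73 tall) with three brushes reaching 190 high; loose bystander, leave alone; origin under its centre
- grit_cup: clear plastic cup of pale shell grit, 80 across, 100 tall; loose bystander, leave alone; origin under its centre
- bottle: clear bottle with a green cap, 60 across, 170 tall; loose bystander, leave alone; origin under its centre
Not all that is in view belongs to the job. Of the things shaped like the lid_green, the green one is meant. Of the things shaped like the lid_yellow, the yellow one is meant.

How it is judged:
On the way, in this order (a step that is already met when the one before it is completed fails the run):
1. every lid present is fully home on the pot of its colour, the carousel not yet turned (horizontal distance between lid_red and pot_red below 0.006 m and z of lid_red in the frame of pot_red between -0.016 and -0.0095 m and angle between each of lid_red, lid_yellow, lid_blue, lid_green, lid_white's own z axis and vertical below 0.08 rad and horizontal distance between lid_yellow and pot_yellow below 0.006 m and z of lid_yellow in the frame of pot_yellow between -0.016 and -0.0095 m and horizontal distance between lid_blue and pot_blue below 0.006 m and z of lid_blue in the frame of pot_blue between -0.016 and -0.0095 m and horizontal distance between lid_green and pot_green below 0.006 m and z of lid_green in the frame of pot_green between -0.016 and -0.0095 m and horizontal distance between lid_white and pot_white below 0.006 m and z of lid_white in the frame of pot_white between -0.016 and -0.0095 m and value of joint carousel between -0.35 and 0.35 rad), for 0.2 s.
2. the pin stands in the wooden block (horizontal distance between pin and block_hole below 0.008 m and z of pin in the frame of block_hole below -0.03 m and angle between pin's own z axis and vertical below 0.2 rad), for 0.2 s.
3. the carousel is turned a quarter turn anticlockwise and rests in its detent (value of joint carousel between 1.545 and 1.597 rad and velocity of joint carousel between -0.05 and 0.05 rad/s), for 0.2 s.
4. the pin is pushed fully home through fork and lug (horizontal distance between pin and fork_hole below 0.005 m and z of pin in the frame of fork_hole below -0.053 m and angle between pin's own z axis and vertical below 0.12 rad), for 0.2 s.
At the end, for the whole second after the job is handed in: Every lid present is on its own pot, centred within 6 mm, level, within 2.5 mm of flush; the carousel rests in the detent with the lug in the fork (1.571, within 0.026 rad); the pin is upright through both, its head within 3 mm of the fork; all at rest and released (all of step 3 and all of step 4 and horizontal distance between lid_red and pot_red below 0.006 m and z of lid_red in the frame of pot_red between -0.016 and -0.0095 m and angle between each of lid_red, lid_yellow, lid_blue, lid_green, lid_white's own z axis and vertical below 0.08 rad and horizontal distance between lid_yellow and pot_yellow below 0.006 m and z of lid_yellow in the frame of pot_yellow between -0.016 and -0.0095 m and horizontal distance between lid_blue and pot_blue below 0.006 m and z of lid_blue in the frame of pot_blue between -0.016 and -0.0095 m and horizontal distance between lid_green and pot_green below 0.006 m and z of lid_green in the frame of pot_green between -0.016 and -0.0095 m and horizontal distance between lid_white and pot_white below 0.006 m and z of lid_white in the frame of pot_white between -0.016 and -0.0095 m and linear speed of each of lid_red, lid_yellow, lid_blue, lid_green, lid_white, pin below 0.02 m/s); the robot touches nothing.
It fails at once if the brush jar is moved more than 4 cm or tipped over (distance of brush_jar from where it was at the start of the episode above 0.04 m or angle between brush_jar's own z axis and vertical above 0.5 rad).
It fails at once if the grit cup is moved more than 4 cm or tipped over (distance of grit_cup from where it was at the start of the episode above 0.04 m or angle between grit_cup's own z axis and vertical above 0.5 rad).
It fails at once if the bottle is moved more than 4 cm or tipped over (distance of bottle from where it was at the start of the episode above 0.04 m or angle between bottle's own z axis and vertical above 0.5 rad).
Of lid_red, lid_yellow, lid_blue, lid_green, lid_white only 3 to 5 are there at a start; the rules pass over those that are not, and their reading is None.
At some moment in a run one of lid_red, lid_yellow, lid_blue, lid_green, lid_white may be knocked a few centimetres aside while the robot is not near it.
It also fails if it takes over 210 s, if anything falls off the work surface, if the arm or the gripper's body presses on something with over 40 N, if the wrist force passes 120 N, or if a joint passes its speed limit or range.

## Robot

A 6-joint arm with a two-finger parallel gripper is mounted at the origin on the work surface. World frame = base frame: x ahead of the robot, y to its left, z up, the work surface at z = 0. Lengths are in m, angles in rad, forces in N, time in s.
With the tool pointing down it reaches from about 0.35 to 1 m from the base axis. Payload 7.1 kg.
Tool frame: the origin (TCP) lies at the very end of the fingers, on their centre line; the grasp point (between the pads) lies 19 mm behind it; z points along the fingers, y is the line along which they close (so a half turn about z gives the same grasp; the last joint's range is limited). The gripper opens to 85 mm and grips with 20 to 120 N. Pads are 22 mm wide; open, the fingers measure 114 mm over their backs; the gripper's body (76 mm by 85 mm) begins 54 mm behind the grasp point. The pads swing forward as they close: fully open they stand 13 mm farther back than shut.
Start: joints at [-1.256, 0.423, 1.63, -0, 1.089, -0.019], TCP at [0.205, -0.59, 0.231] pointing down, gripper open.
Joint ranges: [-3, 3], [-0.9, 2.11], [0.09, 2.58], [-1.31, 4.45], [0.11, 2.69], [-2.54, 2.54]. Speed limits (rad/s): [2.39, 2.39, 3.01, 3.14, 3.14, 3.14].

## Interface

Orientations are given as a unit quaternion [x, y, z, w].
In Python, from workcell import arm gives the robot as it stands.
- The arm moves only by the tool arm_command, never from a script. Its argument "deltas" is a list of rows, each a list of 7 numbers: the shift along the tool's x, y, z scaled (see below), then the turn, a rotation vector about the tool's x, y, z scaled (see below), then the opening, from 0 (shut) to 1 (fully open). In form: [[x, y, z, rx, ry, rz, jaw], ...]. A call has 1 to 12 rows; each row is the pose to reach, as a shift and turn from the pose commanded when the call began, along the tool's axes at that moment, turning the shorter way round; what a row does not reach only later rows make up. The controller multiplies each number of a shift by 0.25 m and each number of a turn by pi rad. A row lasts 1/10 s, in which the tool goes at most 50 mm and 8.59 degrees, less where a joint would pass 70% of its speed; a pose out of reach is approached as far as the arm can. A call with a number of a shift or a turn outside -1 to 1 is refused whole. A call with a gripper value outside its range is refused whole. The fingers move at their own pace and stop on an object; "force" is the grip in N (left out, the last holds). Time passes only in rows, so rows that repeat a pose let the fingers close. It gives the time, the measured TCP pose, the force, the opening and the grip force at its end, in the units of the state.
- arm.read_state(): the state, without advancing time (a new reading comes with each control period).
- arm.camera(name): name is "side" or "top"; returns the picture (480x640x3 uint8, red, green, blue); there is no depth.
- arm.calibration(name): a dict with "fx", "fy", "cx", "cy" (pixels), "pose" (4x4, takes a point from camera to world coordinates). Camera axes: x right, y down, z forward; pixel columns grow to the right and rows downward; lengths in m; the calibration is good to about 2 mm. A picture is of the moment at which its call begins. calibration takes no time and is no camera call.
- arm.close_job(): hands the job in; it is judged then, once.
The state is a dict: "time": time; "joint_pos": joint angles; "qd": joint speeds; "joint_torque": joint torques, N m; "tcp_pos": TCP position; "ee_rot": TCP orientation; "ft_force": force on the tool from outside, world axes, zero at the start; "moment": the same for the moment, N m; "width": finger opening in m; "gripper_force": force on a finger pad.
Only numpy, scipy, OpenCV 4.12 (cv2) and the standard library are available. Lean on these libraries where they do the work, as an engineer would, in place of code of your own. Each camera call takes 0.05 s, during which the arm holds its last target. There are 200 camera calls.

## Working session

There is one attempt and no reset: what is moved stays moved. The work goes in short steps, Python scripts to look and compute and a tool call to move; the robot and the scene stay as the last step left them, time stands still between calls to the robot, and variables do not carry over. Pictures are saved under pics/ and viewed, at most 14 in all, crops included, and the job is handed in when it is done.

Besides the shell and the picture viewer there is one more tool, called as name([rows], argument=value, ...), one row to a line, values as JSON. arm_command: Moves the arm, as the interface text tells. Its arguments: {"type":"object","properties":{"deltas":{"type":"array"},"force":{"type":"number"}},"required":["deltas"]}

```bash
mkdir -p pics
python3 - <<'E'
from workcell import arm
import cv2
s=arm.read_state();print(s['time'],s['tcp_pos'],s['ee_rot'],s['width'])
for n in('top','side'):
    cv2.imwrite(f'pics/{n}0.png',arm.camera(n)[:,:,::-1]);c=arm.calibration(n);print(n,c)
E
```

```text
0.0 [ 0.20463342 -0.58995671  0.23054408] [ 9.86110382e-01  1.66089445e-01 -1.05424683e-04 -7.74746069e-04] 0.08521922040485327
top {'fx': 605.8148226904594, 'fy': 605.8148226904594, 'cx': 317.93043557147485, 'cy': 240.33187112491404, 'pose': array([[-6.38034442e-03, -9.95490632e-01,  9.46450888e-02,
         3.62736768e-01],
       [-9.99972405e-01,  5.99149060e-03, -4.39215174e-03,
        -4.42102592e-04],
       [ 3.80528075e-03, -9.46705005e-02, -9.95501389e-01,
         1.68887182e+00],
       [ 0.00000000e+00,  0.00000000e+00,  0.00000000e+00,
         1.00000000e+00]])}
side {'fx': 550.4031894640439, 'fy': 550.4031894640439, 'cx': 315.4569314006681, 'cy': 242.60665795011425, 'pose': array([[-0.99751124, -0.0283177 ,  0.06457122,  0.45565668],
       [-0.06900532,  0.58013512, -0.81159196,  1.03056438],
       [-0.01447761, -0.81402786, -0.58064537,  0.83388235],
       [ 0.        ,  0.        ,  0.        ,  1.        ]])}
```

View pics/top0.png

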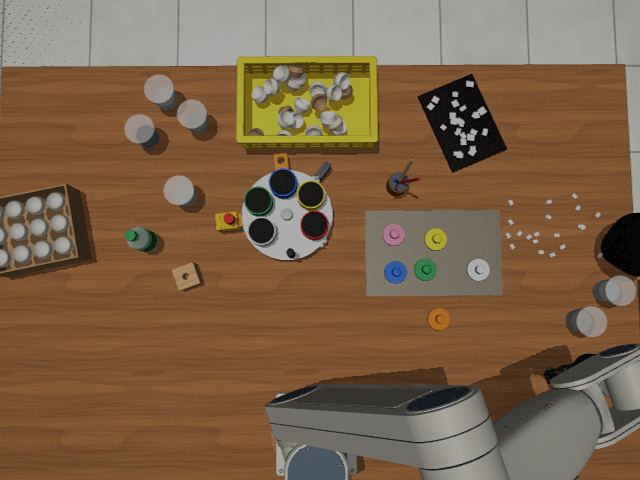

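View pics/side0.png

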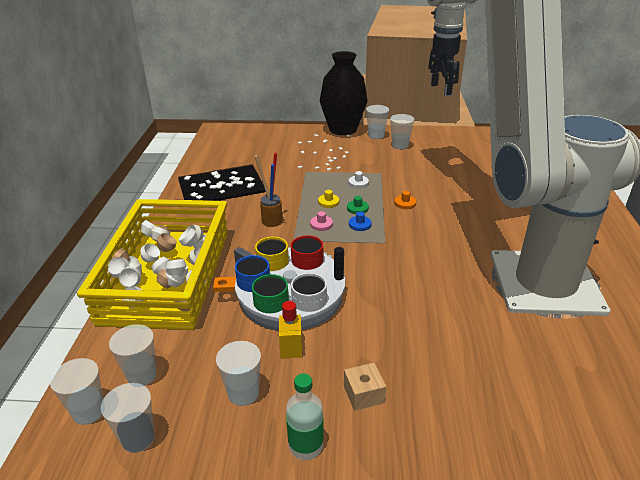

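The top view shows four lids: blue (396,272), green (426,269), white (479,269) and yellow (436,239). The pink and orange ones are decoys and there is no red lid. The carousel is centred near (288,214), the pin at (229,219), the block hole at (185,276) and the handle top near (291,253). I'll take enlarged crops for precise pixels.

```bash
cat > h.py <<'E'
from workcell import arm
import cv2,numpy as np
def ray(n,u,v,z):
    c=arm.calibration(n);P=c['pose']
    d=P[:3,:3]@[(u-c['cx'])/c['fx'],(v-c['cy'])/c['fy'],1]
    return P[:3,3]+d*(z-P[2,3])/d[2]
def crop(img,name,x,y,w,h,k):
    o=cv2.resize(img[y:y+h,x:x+w],None,fx=k,fy=k,interpolation=cv2.INTER_CUBIC)
    for i in range(0,w,20): cv2.putText(o,str(x+i),(i*k,10),0,.35,(255,255,255),1);cv2.line(o,(i*k,12),(i*k,18),(255,255,255),1)
    for i in range(0,h,20): cv2.putText(o,str(y+i),(0,i*k+4),0,.35,(255,255,255),1)
    cv2.imwrite(name,o)
E
python3 - <<'E'
from h import *
t=cv2.imread('pics/top0.png');s=cv2.imread('pics/side0.png')
crop(t,'pics/c1.png',165,145,180,150,4)
crop(t,'pics/c2.png',375,220,120,110,5)
E
```

```text
(no output)
```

View pics/c1.png

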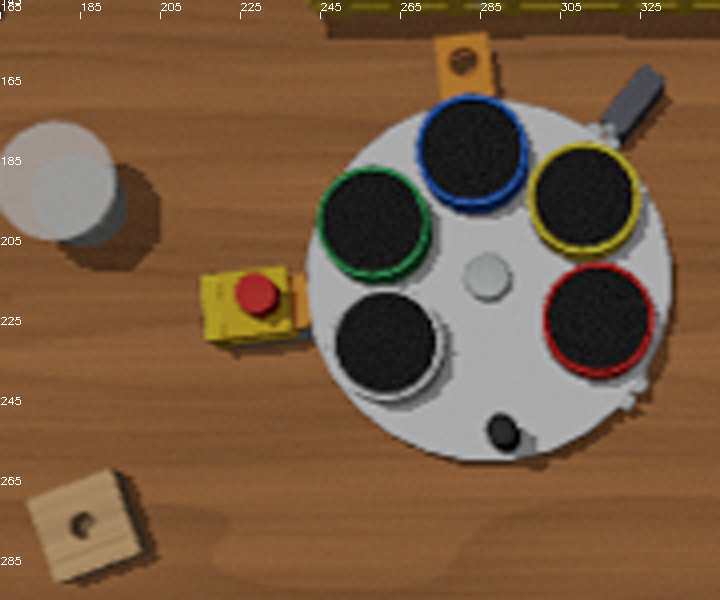

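View pics/c2.png

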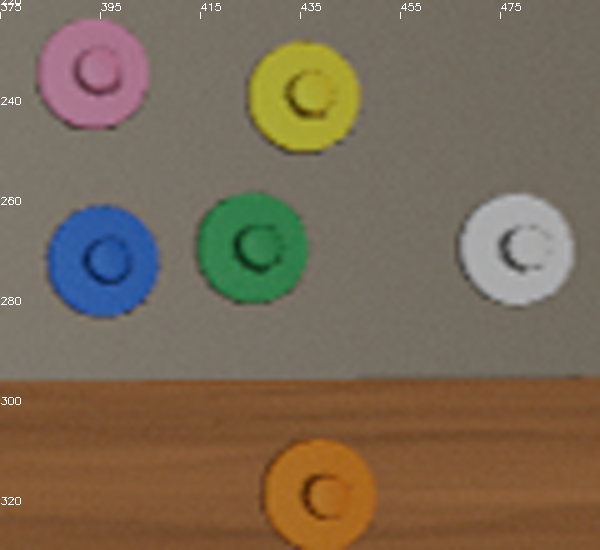

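```bash
cat >> h.py <<'E'
def c1(a,b,z): return ray('top',165+(a+.5)/4-.5,145+(b+.5)/4-.5,z)
def c2(a,b,z): return ray('top',375+(a+.5)/5-.5,220+(b+.5)/5-.5,z)
E
python3 - <<'E'
from h import *
np.set_printoptions(precision=4,suppress=True)
P={k:c1(*v,.092) for k,v in dict(blue=(473,152),yellow=(585,199),red=(599,320),white=(386,342),green=(374,222)).items()}
A=c1(489,280,.047);print('disc',A)
from scipy.optimize import least_squares
q=np.array(list(P.values()))[:,:2]
r=least_squares(lambda p:np.hypot(*(q-p).T)-.082,A[:2]);print('fit',r.x,r.fun);A=np.r_[r.x,.047]
def rep(k,p):
    d=p-A;print(k,p,'r',np.hypot(d[0],d[1]),'ang',np.degrees(np.arctan2(d[1],d[0])))
for k in P: rep(k,P[k])
rep('hub',c1(488,277,.05))
rep('pinheadtop',c1(257,293,.065+.042))
rep('handle',c1(503,430,.127))
rep('lug',c1(464,60,.047)); rep('block',c1(83,524,.046)); 
# block corners
rep('blockc',np.mean([c1(26,502,.046),c1(112,469,.046),c1(143,549,.046),c1(63,581,.046)],0))
for k,d,n in(('yellow',(305,97),(311,93)),('green',(252,248),(260,246)),('blue',(104,261),(110,259)),('white',(517,249),(527,247)),('pink',(94,74),(99,71)),('orange',(320,494),(329,496))):
    print(k,c2(*d,.012),c2(*n,.038))
t=cv2.imread('pics/top0.png');h=cv2.cvtColor(t,cv2.COLOR_BGR2HSV)
for k,(lo,hi) in dict(yellow=(25,33),green=(60,85),blue=(105,125)).items():
    m=cv2.inRange(h,(lo,110,40),(hi,255,255));m[:, :375]=0;m[:225]=0;m[330:]=0;m[:,500:]=0
    c=max(cv2.findContours(m,0,2)[0],key=cv2.contourArea);(x,y),rr=cv2.minEnclosingCircle(c);e=cv2.fitEllipse(c)
    print(k,(x,y),rr,e[0],ray('top',*e[0],.012),e[1])
E
```

```text
disc [0.5899 0.0767 0.047 ]
fit [0.5891 0.0763] [-0.0006 -0.0001 -0.0005 -0.0008  0.0001]
blue [0.67   0.0852 0.092 ] r 0.08135231501566946 ang 6.229070193993208
yellow [0.6378 0.0105 0.092 ] r 0.08185330495062638 ang -53.50347034139761
red [0.5565 0.0017 0.092 ] r 0.08147246141236074 ang -113.59342026925503
white [0.5426 0.1429 0.092 ] r 0.08119427710180804 ang 124.90104032884128
green [0.6231 0.1511 0.092 ] r 0.08214248719909423 ang 65.55506005980378
hub [0.5916 0.0773 0.05  ] r 0.002637368463931075 ang 20.60847649000124
pinheadtop [0.5739 0.2265 0.107 ] r 0.15090407514075738 ang 95.78716121698051
handle [0.481  0.0641 0.127 ] r 0.10875321690289601 ang -173.5247392650375
lug [0.7429 0.0937 0.047 ] r 0.15481721089581701 ang 6.4467066468916245
block [0.4251 0.3517 0.046 ] r 0.32050039252797513 ang 120.77140135347706
blockc [0.4243 0.3497 0.046 ] r 0.3191647173757232 ang 121.08373773371737
yellow [ 0.5239 -0.3353  0.012 ] [ 0.5236 -0.3335  0.038 ]
green [ 0.4401 -0.3039  0.012 ] [ 0.4399 -0.3036  0.038 ]
blue [ 0.4334 -0.2217  0.012 ] [ 0.4333 -0.2216  0.038 ]
white [ 0.4386 -0.4508  0.012 ] [ 0.4385 -0.4493  0.038 ]
pink [ 0.5375 -0.2181  0.012 ] [ 0.5364 -0.2175  0.038 ]
orange [ 0.3046 -0.3382  0.012 ] [ 0.3044 -0.3378  0.038 ]
yellow (435.4457092285156, 238.86651611328125) 11.138434410095215 (435.40155029296875, 238.8472900390625) [ 0.5243 -0.3348  0.012 ] (20.928924560546875, 21.763383865356445)
green (425.0, 269.0) 10.816754341125488 (424.9994812011719, 269.12274169921875) [ 0.4403 -0.3039  0.012 ] (20.777347564697266, 21.414409637451172)
blue (395.1111145019531, 271.77777099609375) 11.033154487609863 (395.0045471191406, 271.9053649902344) [ 0.4331 -0.2206  0.012 ] (21.186866760253906, 21.484975814819336)
```

Measurements agree: pot radii 81–82 mm on a 60° grid, handle at 109 mm, pin at 151 mm, and disc/knob estimates within 2 mm. The model is axis (0.5894, 0.0764) with a 6° offset. White lid first.

```bash
cat >> h.py <<'E'
import sys
from scipy.spatial.transform import Rotation as R
A=np.array([.5894,.0764])
def pol(r,deg): return A+r*np.array([np.cos(np.radians(deg)),np.sin(np.radians(deg))])
POT=dict(blue=pol(.082,6),yellow=pol(.082,-54),white=pol(.082,126),green=pol(.082,66))
FORK=pol(.152,96);HAND=pol(.110,186);BLOCK=np.array([.4245,.3505])
def dl(*targets):  # (x,y,z,yawdeg) -> scaled deltas from measured pose
    s=arm.read_state();r=R.from_quat(s['ee_rot'])
    for x,y,z,yaw in targets:
        a=np.radians(yaw);T=R.from_matrix(np.array([[np.cos(a),np.sin(a),0],[np.sin(a),-np.cos(a),0],[0,0,-1]]))
        d=r.inv().apply(np.array([x,y,z])-s['tcp_pos'])/.25
        print(np.round(d,4),np.round((r.inv()*T).as_rotvec()/np.pi,4))
def st():
    s=arm.read_state();print('t',round(s['time'],2),'tcp',np.round(s['tcp_pos'],4),'q',np.round(s['joint_pos'],2),'F',np.round(s['ft_force'],1),'w',round(s['width'],4),'g',np.round(s['gripper_force'],1))
E
python3 - <<'E'
from h import *
print(POT,FORK,HAND)
dl((.43,-.45,.12,90))
E
```

```text
{'blue': array([0.6709508 , 0.08497133]), 'yellow': array([0.63759839, 0.01006061]), 'white': array([0.54120161, 0.14273939]), 'green': array([0.6227524 , 0.15131073])} [0.57351167 0.22756733] [0.48000259 0.06490187]
[ 1.0352 -0.2332  0.4428] [-4.000e-04 -3.000e-04 -3.938e-01]
```

arm_command([
  [1, -0.23, 0.44, 0, 0, -0.394, 0.5],
  [1, -0.23, 0.44, 0, 0, -0.394, 0.5],
  [1, -0.23, 0.44, 0, 0, -0.394, 0.5],
  [1, -0.23, 0.44, 0, 0, -0.394, 0.5],
  [1, -0.23, 0.44, 0, 0, -0.394, 0.5],
  [1, -0.23, 0.44, 0, 0, -0.394, 0.5],
  [1, -0.23, 0.44, 0, 0, -0.394, 0.5],
  [1, -0.23, 0.44, 0, 0, -0.394, 0.5],
  [1, -0.23, 0.44, 0, 0, -0.394, 0.5],
  [1, -0.23, 0.44, 0, 0, -0.394, 0.5],
  [1, -0.23, 0.44, 0, 0, -0.394, 0.5],
  [1, -0.23, 0.44, 0, 0, -0.394, 0.5],
], force=40)

```text
time: 1.3
tcp_pos: [0.422, -0.4543, 0.1212]
ee_rot: [0.707, 0.707, 0.0, -0.0]
ft_force: [0.3, 1.4, 0.1]
width: 0.0427
gripper_force: 0.0
```

Run:
```python
from h import *
st();dl((.4386,-.45,.12,90),(.4386,-.45,.017,90))
```

```text
t 1.3 tcp [ 0.422  -0.4543  0.1212] q [-0.84  0.55  1.71  0.    0.88 -0.84] F [0.3 1.4 0.1] w 0.0427 g 0.0
[0.0171 0.0664 0.0048] [-0.0001 -0.0001 -0.0001]
[0.017  0.0665 0.4168] [-0.0001 -0.0001 -0.0001]
```

arm_command([
  [0.017, 0.0665, 0.1, 0, 0, 0, 0.5],
  [0.017, 0.0665, 0.25, 0, 0, 0, 0.5],
  [0.017, 0.0665, 0.35, 0, 0, 0, 0.5],
  [0.017, 0.0665, 0.417, 0, 0, 0, 0.5],
  [0.017, 0.0665, 0.417, 0, 0, 0, 0.5],
  [0.017, 0.0665, 0.417, 0, 0, 0, 0.5],
  [0.017, 0.0665, 0.417, 0, 0, 0, 0],
  [0.017, 0.0665, 0.417, 0, 0, 0, 0],
  [0.017, 0.0665, 0.417, 0, 0, 0, 0],
  [0.017, 0.0665, 0.417, 0, 0, 0, 0],
  [0.017, 0.0665, 0.417, 0, 0, 0, 0],
  [0.017, 0.0665, 0.417, 0, 0, 0, 0],
])

```text
time: 2.5
tcp_pos: [0.4396, -0.451, 0.0188]
ee_rot: [0.707, 0.707, -0.0, 0.002]
ft_force: [-0.9, -0.0, 6.5]
width: 0.0223
gripper_force: 39.5
```

Run:
```python
from h import *
st();w=POT['white'];dl((.4386,-.45,.17,90),(*w,.17,90),(*w,.125,90),(*w,.097,90))
```

```text
t 2.5 tcp [ 0.4396 -0.451   0.0188] q [-0.82  0.72  1.71 -0.    0.71 -0.82] F [-0.9 -0.   6.5] w 0.0223 g 39.5
[ 0.0027 -0.0029 -0.6047] [0.0007 0.0007 0.0002]
[ 2.3734  0.409  -0.6093] [0.0007 0.0007 0.0002]
[ 2.3738  0.4087 -0.4293] [0.0007 0.0007 0.0002]
[ 2.374   0.4084 -0.3173] [0.0007 0.0007 0.0002]
```

arm_command([
  [0, 0, -0.15, 0, 0, 0, 0],
  [0, 0, -0.3, 0, 0, 0, 0],
  [0.1, 0, -0.45, 0, 0, 0, 0],
  [0.3, 0.05, -0.6, 0, 0, 0, 0],
  [0.5, 0.1, -0.62, 0, 0, 0, 0],
  [0.7, 0.15, -0.62, 0, 0, 0, 0],
  [0.85, 0.2, -0.62, 0, 0, 0, 0],
  [1, 0.2, -0.62, 0, 0, 0, 0],
  [1, 0.2, -0.62, 0, 0, 0, 0],
])

```text
time: 3.4
tcp_pos: [0.4881, -0.1954, 0.1724]
ee_rot: [0.705, 0.709, 0.0, -0.001]
ft_force: [-0.8, 0.3, -0.1]
width: 0.0228
gripper_force: 39.4
```

arm_command([
  [0.2, 0, 0, 0, 0, 0, 0],
  [0.4, 0.05, 0, 0, 0, 0, 0],
  [0.6, 0.1, 0, 0, 0, 0, 0],
  [0.8, 0.15, 0, 0, 0, 0, 0],
  [1, 0.2, 0, 0, 0, 0, 0],
  [1, 0.2, 0, 0, 0, 0, 0],
])

```text
time: 4.0
tcp_pos: [0.5399, 0.0542, 0.1728]
ee_rot: [0.705, 0.709, 0.001, 0.001]
ft_force: [-0.3, -1.6, -1.0]
width: 0.0225
gripper_force: 39.4
```

Run:
```python
from h import *
st();w=POT['white'];dl((*w,.125,90),(*w,.095,90))
cv2.imwrite('pics/s1.png',arm.camera('side')[:,:,::-1])
```

```text
t 4.0 tcp [0.5399 0.0542 0.1728] q [0.08 0.38 1.86 0.   0.9  0.07] F [-0.3 -1.6 -1. ] w 0.0225 g 39.4
[0.3539 0.0063 0.1916] [ 0.0008 -0.0003  0.0015]
[0.3538 0.006  0.3116] [ 0.0008 -0.0003  0.0015]
```

arm_command([
  [0.2, 0.006, 0, 0, 0, 0.0015, 0],
  [0.353, 0.006, 0, 0, 0, 0.0015, 0],
  [0.353, 0.006, 0.05, 0, 0, 0.0015, 0],
  [0.353, 0.006, 0.1, 0, 0, 0.0015, 0],
  [0.353, 0.006, 0.15, 0, 0, 0.0015, 0],
  [0.353, 0.006, 0.2, 0, 0, 0.0015, 0],
  [0.353, 0.006, 0.25, 0, 0, 0.0015, 0],
  [0.353, 0.006, 0.27, 0, 0, 0.0015, 0],
  [0.353, 0.006, 0.27, 0, 0, 0.0015, 0],
  [0.353, 0.006, 0.27, 0, 0, 0.0015, 0],
])

```text
time: 5.05
tcp_pos: [0.5416, 0.1385, 0.1057]
ee_rot: [0.709, 0.705, 0.002, 0.001]
ft_force: [-0.0, 2.6, 11.8]
width: 0.0225
gripper_force: 48.3
```

Run:
```python
from h import *
st();w=POT['white'];dl((*w,.095,90))
```

```text
t 5.05 tcp [0.5416 0.1385 0.1057] q [0.23 0.5  1.86 0.   0.78 0.23] F [-0.   2.6 11.8] w 0.0225 g 48.3
[ 0.0169 -0.0019  0.0426] [ 0.0011 -0.0005 -0.0016]
```

Run:
```python
from h import *
s=arm.camera('side')[:,:,::-1];t=arm.camera('top')[:,:,::-1]
a=cv2.resize(s[200:340,210:360],None,fx=5.3,fy=5.3,interpolation=2)[:,:400*2]
b=cv2.resize(t[150:280,200:350],None,fx=4,fy=4,interpolation=2)
cv2.imwrite('pics/v1.png',a[:600,:800])
st()
```

```text
t 5.15 tcp [0.5416 0.1385 0.1057] q [0.23 0.5  1.86 0.   0.78 0.23] F [ 0.4  2.9 12. ] w 0.0223 g 48.2
```

View pics/v1.png

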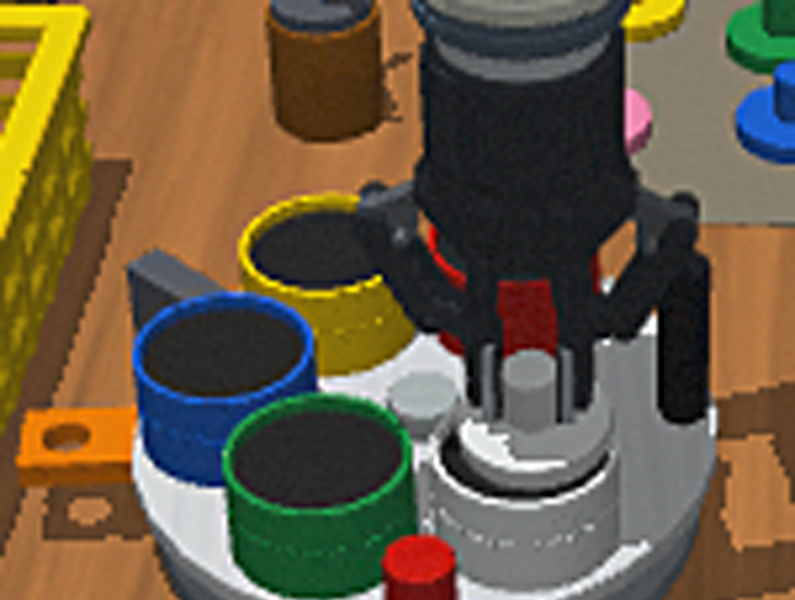

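The lid landed 4 mm short in −y, because I read the pose before the arm had settled, and it is tilted on the far rim. I'll lift, recentre and check its attitude.

arm_command([
  [0, 0, -0.04, 0, 0, 0, 0],
  [0, 0, -0.08, 0, 0, 0, 0],
  [0.01, 0, -0.1, 0, 0, 0, 0],
  [0.017, 0, -0.1, 0, 0, 0, 0],
  [0.017, 0, -0.1, 0, 0, 0, 0],
  [0.017, 0, -0.1, 0, 0, 0, 0],
  [0.017, 0, -0.1, 0, 0, 0, 0],
])

```text
time: 5.85
tcp_pos: [0.5395, 0.1426, 0.1292]
ee_rot: [0.708, 0.706, -0.0, -0.0]
ft_force: [0.8, 0.2, -0.6]
width: 0.0222
gripper_force: 45.9
```

Run:
```python
from h import *
st();s=arm.camera('side')[:,:,::-1]
w=POT['white'];dl((*w,.095,90))
cv2.imwrite('pics/v2.png',cv2.resize(s[240:330,250:350],None,fx=6,fy=6,interpolation=2))
```

```text
t 5.85 tcp [0.5395 0.1426 0.1292] q [0.24 0.47 1.85 0.   0.83 0.24] F [ 0.8  0.2 -0.6] w 0.0222 g 45.9
[0.0009 0.0067 0.1368] [-0.0002  0.0001 -0.0012]
```

View pics/v2.png

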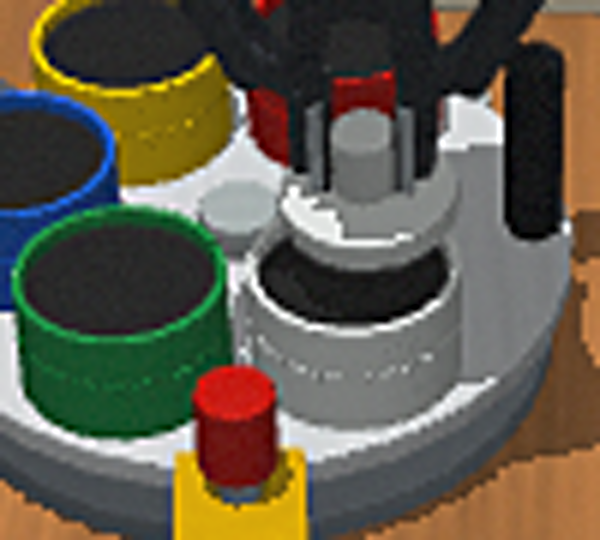

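```bash
cat >> h.py <<'E'
def proj(n,p):
    c=arm.calibration(n);P=c['pose'];q=P[:3,:3].T@(np.array(p)-P[:3,3]);return np.array([c['cx']+c['fx']*q[0]/q[2],c['cy']+c['fy']*q[1]/q[2]])
E
python3 - <<'E'
from h import *
f=lambda p:np.round((proj('side',p)-[250,240])*6)
w=POT['white']
def circ(c,r,z): 
    e=np.array([f((c[0]+r*np.cos(a),c[1]+r*np.sin(a),z)) for a in np.linspace(0,6.28,60)]);return 'x',e[:,0].min(),e[:,0].max(),'y',e[:,1].min(),e[:,1].max()
print('pot rim',circ(w,.038,.092));print('green',circ(POT['green'],.038,.092))
t=(.5395,.1426)
for top in(.127,.129,.131): print('lid',circ(t,.031,top),'bot',circ(t,.031,top-.012),'knobtop',circ(t,.012,top+.026))
print('handle',circ(HAND,.011,.127))
E
```

```text
pot rim ('x', np.float64(246.0), np.float64(463.0), 'y', np.float64(195.0), np.float64(334.0))
green ('x', np.float64(12.0), np.float64(229.0), 'y', np.float64(202.0), np.float64(342.0))
lid ('x', np.float64(267.0), np.float64(448.0), 'y', np.float64(129.0), np.float64(241.0)) bot ('x', np.float64(269.0), np.float64(448.0), 'y', np.float64(156.0), np.float64(269.0)) knobtop ('x', np.float64(321.0), np.float64(391.0), 'y', np.float64(103.0), np.float64(145.0))
lid ('x', np.float64(267.0), np.float64(448.0), 'y', np.float64(125.0), np.float64(237.0)) bot ('x', np.float64(268.0), np.float64(448.0), 'y', np.float64(152.0), np.float64(264.0)) knobtop ('x', np.float64(320.0), np.float64(391.0), 'y', np.float64(98.0), np.float64(141.0))
lid ('x', np.float64(267.0), np.float64(448.0), 'y', np.float64(120.0), np.float64(232.0)) bot ('x', np.float64(268.0), np.float64(448.0), 'y', np.float64(147.0), np.float64(260.0)) knobtop ('x', np.float64(320.0), np.float64(391.0), 'y', np.float64(93.0), np.float64(136.0))
handle ('x', np.float64(508.0), np.float64(568.0), 'y', np.float64(38.0), np.float64(74.0))
```

arm_command([
  [0.001, 0.014, 0, 0, 0, 0, 0],
  [0.001, 0.016, 0, 0, 0, 0, 0],
  [0.001, 0.016, 0.04, 0, 0, 0, 0],
  [0.001, 0.016, 0.08, 0, 0, 0, 0],
  [0.001, 0.016, 0.1, 0, 0, 0, 0],
  [0.001, 0.016, 0.112, 0, 0, 0, 0],
  [0.001, 0.016, 0.112, 0, 0, 0, 0],
  [0.001, 0.016, 0.112, 0, 0, 0, 0],
  [0.001, 0.016, 0.112, 0, 0, 0, 0],
])

```text
time: 6.8
tcp_pos: [0.5437, 0.1428, 0.1013]
ee_rot: [0.708, 0.706, -0.0, -0.0]
ft_force: [0.4, 0.6, -0.1]
width: 0.0222
gripper_force: 45.6
```

Run:
```python
from h import *
st();s=arm.camera('side')[:,:,::-1]
cv2.imwrite('pics/v3.png',cv2.resize(s[240:330,250:350],None,fx=6,fy=6,interpolation=2))
```

```text
t 6.8 tcp [0.5437 0.1428 0.1013] q [0.24 0.52 1.85 0.   0.78 0.24] F [ 0.4  0.6 -0.1] w 0.0222 g 45.6
```

View pics/v3.png

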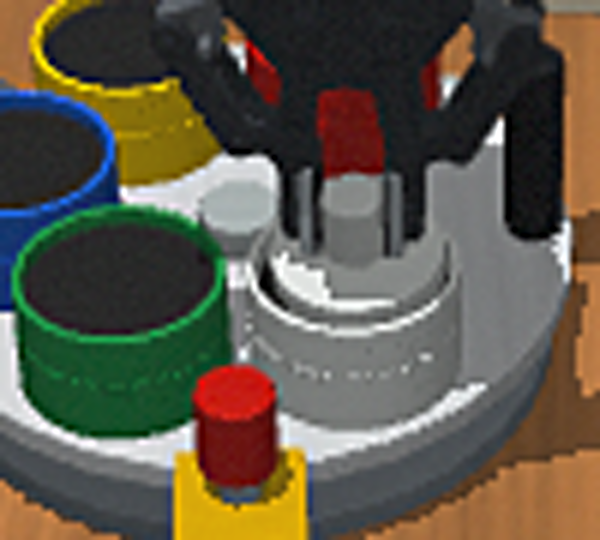

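The lid is inside the mouth with its gap on the left, so I'll shift it 1.5 mm in +x and press.

arm_command([
  [0, 0.006, 0, 0, 0, 0, 0],
  [0, 0.006, 0.01, 0, 0, 0, 0],
  [0, 0.006, 0.02, 0, 0, 0, 0],
  [0, 0.006, 0.028, 0, 0, 0, 0],
  [0, 0.006, 0.034, 0, 0, 0, 0],
  [0, 0.006, 0.034, 0, 0, 0, 0],
  [0, 0.006, 0.034, 0, 0, 0, 0],
])

```text
time: 7.55
tcp_pos: [0.5459, 0.1424, 0.095]
ee_rot: [0.708, 0.706, 0.0, 0.001]
ft_force: [-5.3, -5.2, 19.7]
width: 0.0222
gripper_force: 46.5
```

arm_command([
  [0, 0, 0, 0, 0, 0, 0.45],
  [0, 0, 0, 0, 0, 0, 0.45],
  [0, 0, 0, 0, 0, 0, 0.45],
  [0, 0, -0.06, 0, 0, 0, 0.45],
  [0, 0, -0.12, 0, 0, 0, 0.45],
  [0, 0, -0.18, 0, 0, 0, 0.45],
  [0, 0, -0.18, 0, 0, 0, 0],
  [0, 0, -0.18, 0, 0, 0, 0],
  [0, 0, -0.18, 0, 0, 0, 0],
  [0, 0, -0.18, 0, 0, 0, 0],
  [0, 0, -0.18, 0, 0, 0, 0],
])

```text
time: 8.65
tcp_pos: [0.545, 0.1427, 0.1375]
ee_rot: [0.709, 0.706, -0.0, -0.0]
ft_force: [0.3, -0.3, 0.1]
width: 0.0002
gripper_force: 0.0
```

Run:
```python
from h import *
st();s=arm.camera('side')[:,:,::-1]
cv2.imwrite('pics/v4.png',cv2.resize(s[240:330,250:350],None,fx=6,fy=6,interpolation=2))
```

```text
t 8.65 tcp [0.545  0.1427 0.1375] q [0.24 0.46 1.83 0.   0.85 0.24] F [ 0.3 -0.3  0.1] w 0.0002 g 0.0
```

View pics/v4.png

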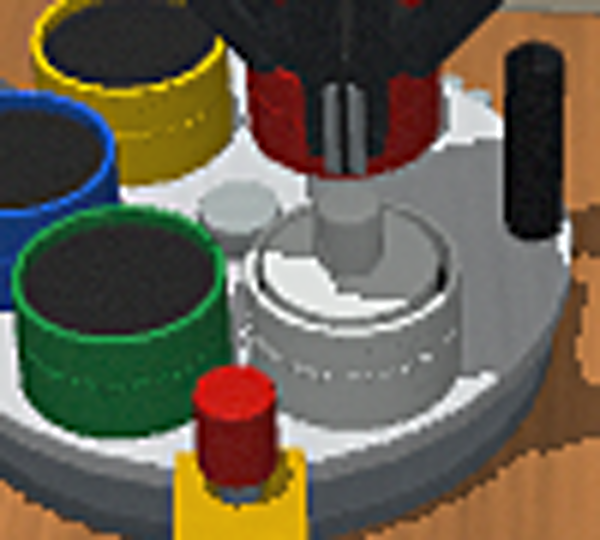

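arm_command([
  [0, -0.012, 0, 0, 0, 0, 0],
  [0, -0.012, 0.03, 0, 0, 0, 0],
  [0, -0.012, 0.06, 0, 0, 0, 0],
  [0, -0.012, 0.076, 0, 0, 0, 0],
  [0, -0.012, 0.084, 0, 0, 0, 0],
  [0, -0.012, 0.084, 0, 0, 0, 0],
  [0, -0.012, 0.084, 0, 0, 0, 0],
])

```text
time: 9.4
tcp_pos: [0.5422, 0.1429, 0.1179]
ee_rot: [0.709, 0.706, -0.0, -0.0]
ft_force: [-4.6, -0.5, 13.6]
width: -0.0001
gripper_force: 6.6
```

arm_command([
  [0, 0, -0.1, 0, 0, 0, 0.4],
  [0, 0, -0.2, 0, 0, 0, 0.45],
  [-0.2, 0, -0.2, 0, 0, 0, 0.5],
  [-0.4, -0.1, -0.2, 0, 0, 0, 0.5],
  [-0.6, -0.2, -0.2, 0, 0, 0, 0.5],
  [-0.8, -0.3, -0.2, 0, 0, 0, 0.5],
  [-1, -0.35, -0.2, 0, 0, 0, 0.5],
  [-1, -0.35, -0.2, 0, 0, 0, 0.5],
  [-1, -0.35, -0.2, 0, 0, 0, 0.5],
  [-1, -0.35, -0.2, 0, 0, 0, 0.5],
  [-1, -0.35, -0.2, 0, 0, 0, 0.5],
])

```text
time: 10.5
tcp_pos: [0.4542, -0.106, 0.1669]
ee_rot: [0.708, 0.706, 0.0, -0.0]
ft_force: [0.1, 1.0, 0.2]
width: 0.0427
gripper_force: 0.0
```

```bash
cat >> h.py <<'E'
def lids():
    t=arm.camera('top')[:,:,::-1].copy();h=cv2.cvtColor(t,cv2.COLOR_BGR2HSV)
    for k,(lo,hi) in dict(yellow=(25,33),green=(60,85),blue=(105,125)).items():
        m=cv2.inRange(h,(lo,110,40),(hi,255,255));m[:,:345]=0;m[:190]=0;m[350:]=0;m[:,520:]=0
        for c in cv2.findContours(m,0,2)[0]:
            if cv2.contourArea(c)>150: e=cv2.fitEllipse(c);print(k,np.round(ray('top',*e[0],.012),4)[:2],np.round(e[1],1))
    return t
E
python3 - <<'E'
from h import *
st();t=lids();cv2.imwrite('pics/t5.png',t)
dl((.433,-.221,.1,90))
E
```

```text
t 10.5 tcp [ 0.4542 -0.106   0.1669] q [-0.25  0.29  2.02  0.    0.83 -0.25] F [0.1 1.  0.2] w 0.0427 g 0.0
yellow [ 0.5244 -0.3349] [21.  21.8]
green [ 0.4403 -0.3039] [20.8 21.4]
[-0.4609 -0.0837  0.2676] [-0.     -0.0001 -0.0008]
```

White is home: its knob top measures 0.118 under 13.6 N. Blue next.

arm_command([
  [-0.2, -0.04, 0, 0, 0, 0, 0.5],
  [-0.4, -0.083, 0.1, 0, 0, 0, 0.5],
  [-0.461, -0.083, 0.25, 0, 0, 0, 0.5],
  [-0.461, -0.083, 0.4, 0, 0, 0, 0.5],
  [-0.461, -0.083, 0.5, 0, 0, 0, 0.5],
  [-0.461, -0.083, 0.585, 0, 0, 0, 0.5],
  [-0.461, -0.083, 0.585, 0, 0, 0, 0.5],
  [-0.461, -0.083, 0.585, 0, 0, 0, 0.5],
  [-0.461, -0.083, 0.585, 0, 0, 0, 0],
])

```text
time: 11.45
tcp_pos: [0.4337, -0.2219, 0.0218]
ee_rot: [0.708, 0.706, 0.0, 0.001]
ft_force: [0.2, 0.1, 0.0]
width: 0.0293
gripper_force: 0.0
```

arm_command([
  [0, 0, 0, 0, 0, 0, 0],
  [0, 0, 0, 0, 0, 0, 0],
  [0, 0, 0, 0, 0, 0, 0],
  [0, 0, 0, 0, 0, 0, 0],
  [0, 0, -0.2, 0, 0, 0, 0],
  [0, 0, -0.4, 0, 0, 0, 0],
  [0.2, 0.15, -0.6, 0, 0, 0, 0],
  [0.4, 0.3, -0.62, 0, 0, 0, 0],
  [0.6, 0.5, -0.62, 0, 0, 0, 0],
  [0.8, 0.65, -0.62, 0, 0, 0, 0],
  [1, 0.8, -0.62, 0, 0, 0, 0],
  [1, 0.95, -0.62, 0, 0, 0, 0],
])

```text
time: 12.65
tcp_pos: [0.6223, -0.0062, 0.1756]
ee_rot: [0.708, 0.706, -0.0, -0.0]
ft_force: [0.5, -0.8, -0.8]
width: 0.0223
gripper_force: 39.5
```

arm_command([
  [0.1, 0, 0, 0, 0, 0, 0],
  [0.2, 0, 0, 0, 0, 0, 0],
  [0.22, 0, 0, 0, 0, 0, 0],
  [0.22, 0, 0, 0, 0, 0, 0],
  [0.22, 0, 0, 0, 0, 0, 0],
  [0.22, 0, 0, 0, 0, 0, 0],
])

```text
time: 13.25
tcp_pos: [0.6223, 0.0453, 0.1749]
ee_rot: [0.709, 0.705, 0.0, 0.0]
ft_force: [-0.3, -0.6, -0.7]
width: 0.0222
gripper_force: 39.6
```

```bash
cat >> h.py <<'E'
def side_lid(name):  # held-lid check: outline predicted at TCP vs picture
    s=arm.camera('side')[:,:,::-1].copy();cv2.imwrite(name,s);return s
E
python3 - <<'E'
from h import *
st();s=side_lid('pics/s6.png');p=arm.read_state()['tcp_pos'];dl((*POT['blue'],.14,90))
h=cv2.cvtColor(s,cv2.COLOR_BGR2HSV);c=proj('side',p)
m=cv2.inRange(h,(105,110,40),(125,255,255))
for q in cv2.findContours(m,0,2)[0]:
    if cv2.contourArea(q)>60: print(cv2.boundingRect(q),cv2.contourArea(q))
print(c)
def circ(c,r,z):
    e=np.array([proj('side',(c[0]+r*np.cos(a),c[1]+r*np.sin(a),z)) for a in np.linspace(0,6.28,60)]);return np.r_[e.min(0),e.max(0)].round(1)
print('disc top',circ(p,.031,p[2]-.003),'bot',circ(p,.031,p[2]-.015))
E
```

```text
t 13.25 tcp [0.6223 0.0453 0.1749] q [ 0.05  0.49  1.67 -0.    0.98  0.06] F [-0.3 -0.6 -0.7] w 0.0222 g 39.6
[0.1598 0.1935 0.1395] [ 0.0001  0.     -0.0017]
(235, 255, 35, 37) 808.0
(262, 216, 28, 25) 420.5
[274.50924173 224.21556747]
disc top [260.3 217.6 288.9 233.5] bot [260.7 222.1 289.1 238.1]
```

arm_command([
  [0.08, 0.1, 0, 0, 0, 0, 0],
  [0.16, 0.2, 0, 0, 0, 0, 0],
  [0.16, 0.202, 0, 0, 0, 0, 0],
  [0.16, 0.202, 0, 0, 0, 0, 0],
  [0.16, 0.202, 0.08, 0, 0, 0, 0],
  [0.16, 0.202, 0.16, 0, 0, 0, 0],
  [0.16, 0.202, 0.2, 0, 0, 0, 0],
  [0.16, 0.202, 0.24, 0, 0, 0, 0],
  [0.16, 0.202, 0.26, 0, 0, 0, 0],
  [0.16, 0.202, 0.26, 0, 0, 0, 0],
  [0.16, 0.202, 0.26, 0, 0, 0, 0],
])

```text
time: 14.4
tcp_pos: [0.6734, 0.0862, 0.1103]
ee_rot: [0.709, 0.706, 0.0, 0.0]
ft_force: [-0.1, -0.1, -0.2]
width: 0.0228
gripper_force: 39.7
```

Run:
```python
from h import *
st();s=side_lid('pics/s7.png');dl((.673,.085,.0995,90))
cv2.imwrite('pics/v7.png',cv2.resize(s[220:310,215:345],None,fx=6,fy=6,interpolation=2))
```

```text
t 14.4 tcp [0.6734 0.0862 0.1103] q [0.11 0.64 1.57 0.   0.93 0.11] F [-0.1 -0.1 -0.2] w 0.0228 g 39.7
[-0.0049 -0.0023  0.0439] [ 0.0004 -0.     -0.0013]
```

View pics/v7.png

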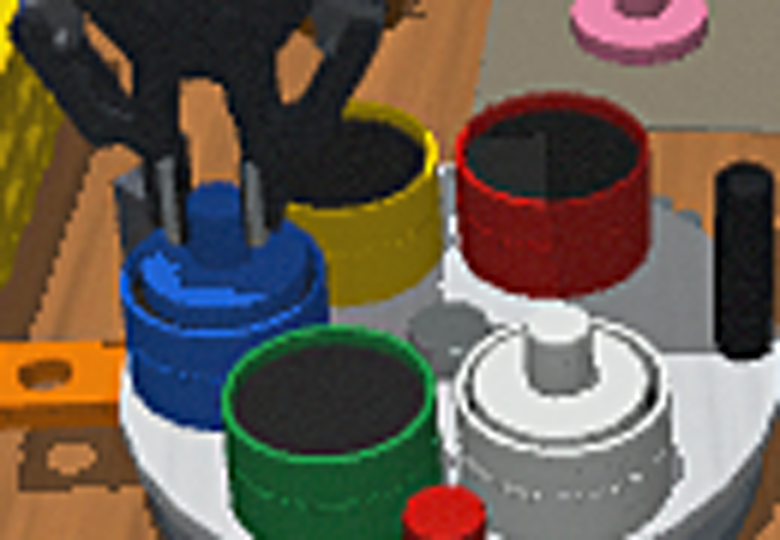

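White is flush and centred, and the blue lid is entering its mouth centrally, so I'll press it, then release and test its knob.

arm_command([
  [-0.002, -0.002, 0.012, 0, 0, 0, 0],
  [-0.002, -0.002, 0.022, 0, 0, 0, 0],
  [-0.002, -0.002, 0.032, 0, 0, 0, 0],
  [-0.002, -0.002, 0.044, 0, 0, 0, 0],
  [-0.002, -0.002, 0.044, 0, 0, 0, 0],
  [-0.002, -0.002, 0.044, 0, 0, 0, 0],
  [-0.002, -0.002, 0.044, 0, 0, 0, 0],
])

```text
time: 15.15
tcp_pos: [0.6737, 0.086, 0.102]
ee_rot: [0.708, 0.706, 0.001, 0.001]
ft_force: [-4.4, -0.7, 19.0]
width: 0.0225
gripper_force: 41.5
```

arm_command([
  [0, 0, 0, 0, 0, 0, 0.45],
  [0, 0, 0, 0, 0, 0, 0.45],
  [0, 0, 0, 0, 0, 0, 0.45],
  [0, 0, -0.06, 0, 0, 0, 0.45],
  [0, 0, -0.12, 0, 0, 0, 0.45],
  [0, -0.006, -0.15, 0, 0, 0, 0.3],
  [0, -0.006, -0.15, 0, 0, 0, 0],
  [0, -0.006, -0.15, 0, 0, 0, 0],
  [0, -0.006, -0.15, 0, 0, 0, 0],
  [0, -0.006, -0.15, 0, 0, 0, 0],
  [0, -0.006, -0.15, 0, 0, 0, 0],
])

```text
time: 16.25
tcp_pos: [0.6708, 0.0857, 0.1357]
ee_rot: [0.708, 0.706, -0.0, -0.0]
ft_force: [-0.4, -0.0, 0.5]
width: -0.0
gripper_force: 0.0
```

arm_command([
  [0, 0, 0.03, 0, 0, 0, 0],
  [0, 0, 0.06, 0, 0, 0, 0],
  [0, 0, 0.07, 0, 0, 0, 0],
  [0, 0, 0.077, 0, 0, 0, 0],
  [0, 0, 0.077, 0, 0, 0, 0],
  [0, 0, 0.077, 0, 0, 0, 0],
])

```text
time: 16.85
tcp_pos: [0.6707, 0.0857, 0.118]
ee_rot: [0.708, 0.706, -0.0, -0.0]
ft_force: [-5.8, -1.2, 11.6]
width: -0.0002
gripper_force: 6.1
```

arm_command([
  [0, 0, -0.1, 0, 0, 0, 0.4],
  [0, 0, -0.2, 0, 0, 0, 0.45],
  [-0.1, -0.1, -0.22, 0, 0, 0, 0.5],
  [-0.25, -0.25, -0.22, 0, 0, 0, 0.5],
  [-0.4, -0.4, -0.22, 0, 0, 0, 0.5],
  [-0.55, -0.55, -0.22, 0, 0, 0, 0.5],
  [-0.7, -0.7, -0.22, 0, 0, 0, 0.5],
  [-0.7, -0.9, -0.22, 0, 0, 0, 0.5],
  [-0.7, -0.9, -0.22, 0, 0, 0, 0.5],
  [-0.7, -0.9, -0.22, 0, 0, 0, 0.5],
  [-0.7, -0.9, -0.22, 0, 0, 0, 0.5],
])

```text
time: 17.95
tcp_pos: [0.4468, -0.0885, 0.1723]
ee_rot: [0.709, 0.706, 0.001, 0.001]
ft_force: [0.3, 0.0, 1.0]
width: 0.0432
gripper_force: 0.0
```

Run:
```python
from h import *
st();t=lids();cv2.imwrite('pics/t8.png',t);side_lid('pics/s8.png')
dl((.4407,-.3037,.0215,90))
```

```text
t 17.95 tcp [ 0.4468 -0.0885  0.1723] q [-0.22  0.26  2.04  0.    0.83 -0.22] F [0.3 0.  1. ] w 0.0432 g 0.0
yellow [ 0.5243 -0.3348] [20.9 21.8]
green [ 0.4402 -0.3037] [20.8 21.2]
[-0.8618 -0.0242  0.6028] [ 0.0005  0.0001 -0.001 ]
```

arm_command([
  [-0.2, 0, 0, 0, 0, 0, 0.5],
  [-0.4, 0, 0, 0, 0, 0, 0.5],
  [-0.6, -0.024, 0.1, 0, 0, 0, 0.5],
  [-0.8, -0.024, 0.2, 0, 0, 0, 0.5],
  [-0.862, -0.024, 0.35, 0, 0, 0, 0.5],
  [-0.862, -0.024, 0.5, 0, 0, 0, 0.5],
  [-0.862, -0.024, 0.6, 0, 0, 0, 0.5],
  [-0.862, -0.024, 0.603, 0, 0, 0, 0.5],
  [-0.862, -0.024, 0.603, 0, 0, 0, 0.5],
  [-0.862, -0.024, 0.603, 0, 0, 0, 0],
  [-0.862, -0.024, 0.603, 0, 0, 0, 0],
  [-0.862, -0.024, 0.603, 0, 0, 0, 0],
])

```text
time: 19.25
tcp_pos: [0.44, -0.3045, 0.0228]
ee_rot: [0.708, 0.706, 0.0, 0.002]
ft_force: [1.5, 0.3, 5.2]
width: 0.022
gripper_force: 39.7
```

arm_command([
  [0, 0, 0, 0, 0, 0, 0],
  [0, 0, 0, 0, 0, 0, 0],
  [0, 0, -0.2, 0, 0, 0, 0],
  [0, 0, -0.4, 0, 0, 0, 0],
  [0.2, 0.07, -0.6, 0, 0, 0, 0],
  [0.4, 0.14, -0.62, 0, 0, 0, 0],
  [0.6, 0.22, -0.62, 0, 0, 0, 0],
  [0.8, 0.3, -0.62, 0, 0, 0, 0],
  [1, 0.37, -0.62, 0, 0, 0, 0],
  [1, 0.37, -0.62, 0, 0, 0, 0],
  [1, 0.37, -0.62, 0, 0, 0, 0],
])

```text
time: 20.35
tcp_pos: [0.5332, -0.0507, 0.177]
ee_rot: [0.707, 0.707, 0.001, 0.001]
ft_force: [0.2, -1.2, 0.1]
width: 0.0223
gripper_force: 39.5
```

Run:
```python
from h import *
st();dl((.6247,.1515,.17,90),(.6247,.1515,.110,90))
```

```text
t 20.35 tcp [ 0.5332 -0.0507  0.177 ] q [-0.12  0.37  1.87  0.    0.9  -0.12] F [ 0.2 -1.2  0.1] w 0.0223 g 39.5
[0.8088 0.3663 0.0289] [ 0.0006 -0.0001  0.0001]
[0.8087 0.3659 0.2689] [ 0.0006 -0.0001  0.0001]
```

arm_command([
  [0.2, 0.1, 0.02, 0, 0, 0, 0],
  [0.4, 0.18, 0.02, 0, 0, 0, 0],
  [0.6, 0.27, 0.02, 0, 0, 0, 0],
  [0.8, 0.36, 0.02, 0, 0, 0, 0],
  [0.807, 0.366, 0.02, 0, 0, 0, 0],
  [0.807, 0.366, 0.02, 0, 0, 0, 0],
  [0.807, 0.366, 0.1, 0, 0, 0, 0],
  [0.807, 0.366, 0.18, 0, 0, 0, 0],
  [0.807, 0.366, 0.24, 0, 0, 0, 0],
  [0.807, 0.366, 0.264, 0, 0, 0, 0],
  [0.807, 0.366, 0.264, 0, 0, 0, 0],
  [0.807, 0.366, 0.264, 0, 0, 0, 0],
])

```text
time: 21.55
tcp_pos: [0.6245, 0.1465, 0.1112]
ee_rot: [0.709, 0.705, 0.0, 0.0]
ft_force: [-0.9, 1.4, 5.9]
width: 0.0223
gripper_force: 43.7
```

Run:
```python
from h import *
st();s=side_lid('pics/s9.png');dl((.6247,.1515,.100,90))
cv2.imwrite('pics/v9.png',cv2.resize(s[220:310,215:345],None,fx=6,fy=6,interpolation=2))
```

```text
t 21.55 tcp [0.6245 0.1465 0.1112] q [0.21 0.59 1.66 0.   0.88 0.22] F [-0.9  1.4  5.9] w 0.0223 g 43.7
[0.02   0.0005 0.045 ] [ 0.0003 -0.0001 -0.0015]
```

View pics/v9.png

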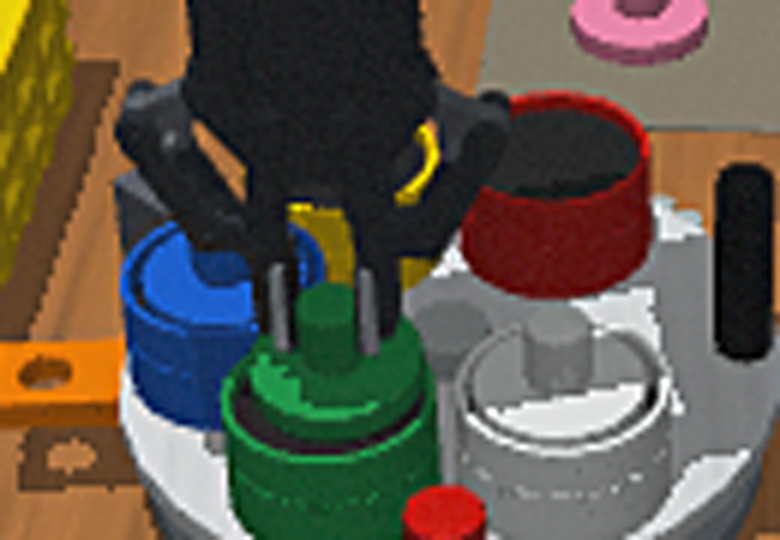

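Same y shortfall of 5 mm, so the lid's far edge sits on the rim. Lift, correct and settle.

arm_command([
  [0, 0, -0.04, 0, 0, 0, 0],
  [0.01, 0, -0.06, 0, 0, 0, 0],
  [0.02, 0, -0.06, 0, 0, 0, 0],
  [0.02, 0, -0.06, 0, 0, 0, 0],
  [0.02, 0, -0.06, 0, 0, 0, 0],
  [0.02, 0, -0.06, 0, 0, 0, 0],
  [0.02, 0, -0.06, 0, 0, 0, 0],
  [0.02, 0, -0.02, 0, 0, 0, 0],
  [0.02, 0, 0, 0, 0, 0, 0],
  [0.02, 0, 0.008, 0, 0, 0, 0],
  [0.02, 0, 0.008, 0, 0, 0, 0],
  [0.02, 0, 0.008, 0, 0, 0, 0],
])

```text
time: 22.8
tcp_pos: [0.6241, 0.1521, 0.1079]
ee_rot: [0.709, 0.706, -0.0, -0.0]
ft_force: [-0.3, 0.2, -0.0]
width: 0.0226
gripper_force: 43.1
```

Run:
```python
from h import *
st();s=side_lid('pics/s10.png');dl((.6247,.1515,.100,90))
cv2.imwrite('pics/v10.png',cv2.resize(s[220:310,215:345],None,fx=6,fy=6,interpolation=2))
```

```text
t 22.8 tcp [0.6241 0.1521 0.1079] q [0.22 0.6  1.66 0.   0.88 0.22] F [-0.3  0.2 -0. ] w 0.0226 g 43.1
[-0.0025  0.0022  0.0318] [-0.0001 -0.     -0.0013]
```

View pics/v10.png

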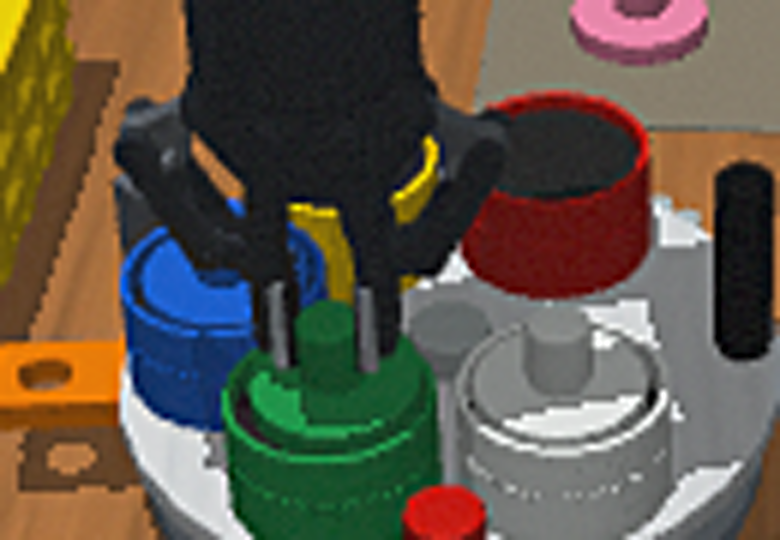

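The lid is in the mouth; nudge +1 mm in x and press.

arm_command([
  [-0.002, 0.004, 0.01, 0, 0, 0, 0],
  [-0.002, 0.004, 0.02, 0, 0, 0, 0],
  [-0.002, 0.004, 0.03, 0, 0, 0, 0],
  [-0.002, 0.004, 0.036, 0, 0, 0, 0],
  [-0.002, 0.004, 0.036, 0, 0, 0, 0],
  [-0.002, 0.004, 0.036, 0, 0, 0, 0],
])

```text
time: 23.45
tcp_pos: [0.6255, 0.1513, 0.101]
ee_rot: [0.708, 0.706, 0.0, 0.0]
ft_force: [-6.2, -3.9, 16.0]
width: 0.0222
gripper_force: 44.6
```

arm_command([
  [0, 0, 0, 0, 0, 0, 0.45],
  [0, 0, 0, 0, 0, 0, 0.45],
  [0, 0, 0, 0, 0, 0, 0.45],
  [0, 0, -0.06, 0, 0, 0, 0.45],
  [0, 0, -0.12, 0, 0, 0, 0.45],
  [0, -0.006, -0.15, 0, 0, 0, 0.3],
  [0, -0.006, -0.15, 0, 0, 0, 0],
  [0, -0.006, -0.15, 0, 0, 0, 0],
  [0, -0.006, -0.15, 0, 0, 0, 0],
  [0, -0.006, -0.15, 0, 0, 0, 0],
  [0, -0.006, -0.15, 0, 0, 0, 0],
])

```text
time: 24.55
tcp_pos: [0.6235, 0.1516, 0.1362]
ee_rot: [0.708, 0.706, -0.0, -0.0]
ft_force: [0.6, -0.4, 1.0]
width: 0.0003
gripper_force: 0.0
```

arm_command([
  [0, 0, 0.03, 0, 0, 0, 0],
  [0, 0, 0.06, 0, 0, 0, 0],
  [0, 0, 0.07, 0, 0, 0, 0],
  [0, 0, 0.079, 0, 0, 0, 0],
  [0, 0, 0.079, 0, 0, 0, 0],
  [0, 0, 0.079, 0, 0, 0, 0],
])

```text
time: 25.15
tcp_pos: [0.6235, 0.1515, 0.1179]
ee_rot: [0.709, 0.706, -0.0, -0.0]
ft_force: [-5.0, -1.6, 12.2]
width: 0.0003
gripper_force: 6.1
```

arm_command([
  [0, 0, -0.1, 0, 0, 0, 0.4],
  [0, 0, -0.2, 0, 0, 0, 0.45],
  [-0.2, -0.1, -0.22, 0, 0, 0, 0.5],
  [-0.4, -0.2, -0.22, 0, 0, 0, 0.5],
  [-0.6, -0.3, -0.22, 0, 0, 0, 0.5],
  [-0.8, -0.4, -0.22, 0, 0, 0, 0.5],
  [-1, -0.5, -0.22, 0, 0, 0, 0.5],
  [-1, -0.5, -0.22, 0, 0, 0, 0.5],
  [-1, -0.5, -0.22, 0, 0, 0, 0.5],
  [-1, -0.5, -0.22, 0, 0, 0, 0.5],
])

```text
time: 26.15
tcp_pos: [0.4977, -0.0984, 0.1719]
ee_rot: [0.709, 0.705, 0.0, -0.0]
ft_force: [-0.5, -0.4, 0.5]
width: 0.0428
gripper_force: 0.0
```

Run:
```python
from h import *
st();t=lids();cv2.imwrite('pics/t11.png',t)
dl((.5247,-.3347,.0215,90))
```

```text
t 26.15 tcp [ 0.4977 -0.0984  0.1719] q [-0.22  0.34  1.93  0.    0.87 -0.21] F [-0.5 -0.4  0.5] w 0.0428 g 0.0
yellow [ 0.5244 -0.3348] [21.2 21.7]
[-0.9473  0.1103  0.6015] [ 0.0001 -0.0001 -0.0015]
```

Green is home. Yellow next.

arm_command([
  [-0.2, 0, 0, 0, 0, 0, 0.5],
  [-0.4, 0, 0, 0, 0, 0, 0.5],
  [-0.6, 0.05, 0, 0, 0, 0, 0.5],
  [-0.8, 0.11, 0.1, 0, 0, 0, 0.5],
  [-0.947, 0.11, 0.25, 0, 0, 0, 0.5],
  [-0.947, 0.11, 0.4, 0, 0, 0, 0.5],
  [-0.947, 0.11, 0.55, 0, 0, 0, 0.5],
  [-0.947, 0.11, 0.602, 0, 0, 0, 0.5],
  [-0.947, 0.11, 0.602, 0, 0, 0, 0.5],
  [-0.947, 0.11, 0.602, 0, 0, 0, 0.5],
  [-0.947, 0.11, 0.602, 0, 0, 0, 0],
  [-0.947, 0.11, 0.602, 0, 0, 0, 0],
])

```text
time: 27.4
tcp_pos: [0.526, -0.3352, 0.0239]
ee_rot: [0.708, 0.706, 0.0, 0.002]
ft_force: [1.4, 1.9, 5.0]
width: 0.0217
gripper_force: 39.1
```

arm_command([
  [0, 0, 0, 0, 0, 0, 0],
  [0, 0, 0, 0, 0, 0, 0],
  [0, 0, 0, 0, 0, 0, 0],
  [0, 0, -0.2, 0, 0, 0, 0],
  [0, 0, -0.4, 0, 0, 0, 0],
  [0.2, 0, -0.6, 0, 0, 0, 0],
  [0.4, 0, -0.62, 0, 0, 0, 0],
  [0.6, 0.1, -0.62, 0, 0, 0, 0],
  [0.8, 0.2, -0.62, 0, 0, 0, 0],
  [1, 0.3, -0.62, 0, 0, 0, 0],
  [1, 0.46, -0.62, 0, 0, 0, 0],
  [1, 0.46, -0.62, 0, 0, 0, 0],
])

```text
time: 28.6
tcp_pos: [0.6444, -0.082, 0.1784]
ee_rot: [0.707, 0.707, 0.002, 0.002]
ft_force: [0.2, 0.0, -0.0]
width: 0.022
gripper_force: 39.6
```

Run:
```python
from h import *
st();dl((.6396,.0105,.17,90),(.6396,.0105,.1105,90))
```

```text
t 28.6 tcp [ 0.6444 -0.082   0.1784] q [-0.15  0.52  1.61  0.    1.01 -0.15] F [ 0.2  0.  -0. ] w 0.022 g 39.6
[ 0.3699 -0.0195  0.0335] [ 0.0018  0.0001 -0.0001]
[ 0.3699 -0.0208  0.2715] [ 0.0018  0.0001 -0.0001]
```

arm_command([
  [0.18, -0.01, 0.05, 0, 0, 0, 0],
  [0.36, -0.02, 0.1, 0, 0, 0, 0],
  [0.37, -0.02, 0.15, 0, 0, 0, 0],
  [0.37, -0.02, 0.18, 0, 0, 0, 0],
  [0.37, -0.02, 0.18, 0, 0, 0, 0],
  [0.37, -0.02, 0.18, 0, 0, 0, 0],
  [0.37, -0.02, 0.18, 0, 0, 0, 0],
  [0.37, -0.02, 0.18, 0, 0, 0, 0],
])

```text
time: 29.4
tcp_pos: [0.6362, 0.0063, 0.1321]
ee_rot: [0.709, 0.705, 0.0, 0.0]
ft_force: [-0.8, 0.3, -0.3]
width: 0.0221
gripper_force: 39.6
```

Run:
```python
from h import *
st();dl((.6396,.0105,.1105,90),(.6396,.0105,.1005,90))
```

```text
t 29.4 tcp [0.6362 0.0063 0.1321] q [-0.01  0.56  1.67 -0.    0.91 -0.  ] F [-0.8  0.3 -0.3] w 0.0221 g 39.6
[0.0167 0.0135 0.0865] [ 0.0004  0.     -0.0017]
[0.0167 0.0134 0.1265] [ 0.0004  0.     -0.0017]
```

arm_command([
  [0.016, 0.012, 0, 0, 0, 0, 0],
  [0.016, 0.012, 0, 0, 0, 0, 0],
  [0.016, 0.012, 0, 0, 0, 0, 0],
  [0.016, 0.012, 0, 0, 0, 0, 0],
  [0.016, 0.012, 0.04, 0, 0, 0, 0],
  [0.016, 0.012, 0.07, 0, 0, 0, 0],
  [0.016, 0.012, 0.088, 0, 0, 0, 0],
  [0.016, 0.012, 0.088, 0, 0, 0, 0],
  [0.016, 0.012, 0.088, 0, 0, 0, 0],
])

```text
time: 30.3
tcp_pos: [0.6386, 0.0113, 0.1091]
ee_rot: [0.708, 0.706, -0.0, -0.0]
ft_force: [-0.4, -0.4, -1.2]
width: 0.0224
gripper_force: 39.6
```

Run:
```python
from h import *
st();s=side_lid('pics/s12.png');dl((.6396,.0105,.100,90))
cv2.imwrite('pics/v12.png',cv2.resize(s[220:310,215:345],None,fx=6,fy=6,interpolation=2))
```

```text
t 30.3 tcp [0.6386 0.0113 0.1091] q [-0.    0.59  1.67 -0.    0.88  0.  ] F [-0.4 -0.4 -1.2] w 0.0224 g 39.6
[-0.0032  0.0035  0.0371] [-0.0001  0.     -0.0012]
```

View pics/v12.png

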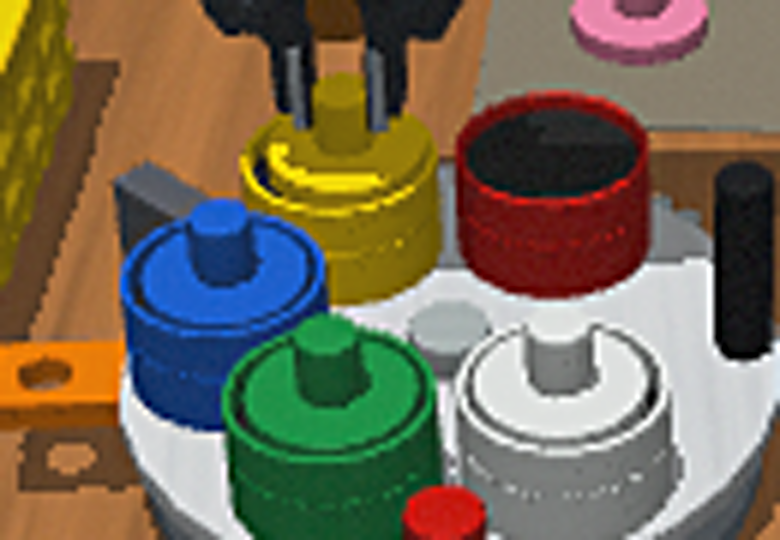

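The other three are flush and yellow is in its mouth, so nudge +x and press.

arm_command([
  [-0.002, 0.004, 0.01, 0, 0, 0, 0],
  [-0.002, 0.004, 0.02, 0, 0, 0, 0],
  [-0.002, 0.004, 0.027, 0, 0, 0, 0],
  [-0.002, 0.004, 0.033, 0, 0, 0, 0],
  [-0.002, 0.004, 0.033, 0, 0, 0, 0],
  [-0.002, 0.004, 0.033, 0, 0, 0, 0],
])

```text
time: 30.95
tcp_pos: [0.6403, 0.011, 0.1036]
ee_rot: [0.708, 0.706, 0.001, 0.0]
ft_force: [-6.7, 1.2, 17.8]
width: 0.022
gripper_force: 41.5
```

arm_command([
  [0, 0, 0, 0, 0, 0, 0.45],
  [0, 0, 0, 0, 0, 0, 0.45],
  [0, 0, 0, 0, 0, 0, 0.45],
  [0, 0, -0.06, 0, 0, 0, 0.45],
  [0, 0, -0.12, 0, 0, 0, 0.45],
  [0, -0.006, -0.15, 0, 0, 0, 0.3],
  [0, -0.006, -0.15, 0, 0, 0, 0],
  [0, -0.006, -0.15, 0, 0, 0, 0],
  [0, -0.006, -0.15, 0, 0, 0, 0],
  [0, -0.006, -0.15, 0, 0, 0, 0],
  [0, -0.006, -0.15, 0, 0, 0, 0],
])

```text
time: 32.05
tcp_pos: [0.638, 0.0108, 0.1382]
ee_rot: [0.709, 0.706, -0.0, -0.0]
ft_force: [0.3, 0.2, 0.7]
width: -0.0
gripper_force: 0.0
```

arm_command([
  [0, 0, 0.03, 0, 0, 0, 0],
  [0, 0, 0.06, 0, 0, 0, 0],
  [0, 0, 0.077, 0, 0, 0, 0],
  [0, 0, 0.087, 0, 0, 0, 0],
  [0, 0, 0.087, 0, 0, 0, 0],
  [0, 0, 0.087, 0, 0, 0, 0],
])

```text
time: 32.65
tcp_pos: [0.638, 0.0109, 0.118]
ee_rot: [0.708, 0.706, -0.0, -0.0]
ft_force: [-5.4, 0.2, 12.7]
width: 0.0002
gripper_force: 6.2
```

arm_command([
  [0, 0, -0.1, 0, 0, 0, 0.4],
  [0, 0, -0.2, 0, 0, 0, 0.45],
  [0.2, -0.05, -0.25, 0, 0, 0, 0.55],
  [0.4, -0.15, -0.25, 0, 0, 0, 0.55],
  [0.6, -0.2, -0.25, 0, 0, 0, 0.55],
  [0.8, -0.25, -0.25, 0, 0, 0, 0.55],
  [0.87, -0.25, -0.25, 0, 0, 0, 0.55],
  [0.87, -0.25, -0.25, 0, 0, 0, 0.55],
  [0.87, -0.25, -0.25, 0, 0, 0, 0.55],
  [0.87, -0.25, -0.25, 0, 0, 0, 0.55],
  [0.87, -0.25, -0.25, 0, 0, 0, 0.55],
])

```text
time: 33.75
tcp_pos: [0.5768, 0.2272, 0.1792]
ee_rot: [0.709, 0.705, -0.0, -0.0]
ft_force: [-0.3, 0.2, -0.8]
width: 0.0469
gripper_force: 0.0
```

Run:
```python
from h import *
st();dl((FORK[0]+.001,FORK[1]-.0005,.079,90))
t=arm.camera('top')[:,:,::-1];crop(t,'pics/c13.png',165,145,260,150,3)
side_lid('pics/s13.png')
```

```text
t 33.75 tcp [0.5768 0.2272 0.1792] q [ 0.36  0.48  1.68 -0.    0.99  0.36] F [-0.3  0.2 -0.8] w 0.0469 g 0.0
[-0.0006 -0.0092  0.4008] [-0.0001  0.0001 -0.0018]
```

View pics/c13.png

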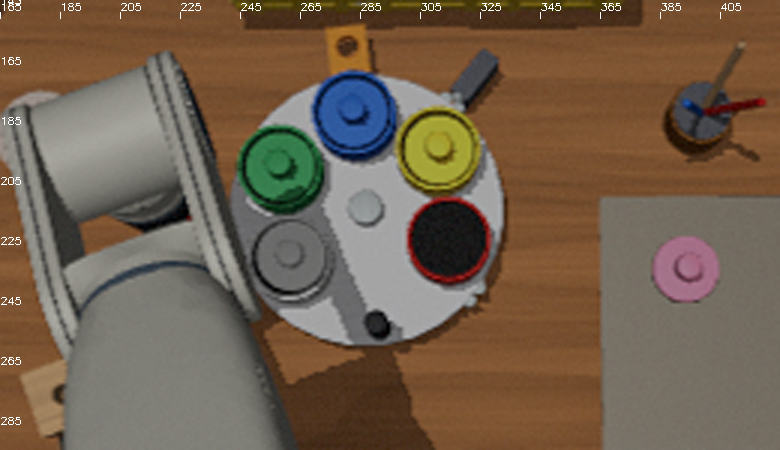

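All four lids are home and the carousel is unmoved. Now the pin.

arm_command([
  [0, -0.009, 0.1, 0, 0, 0, 0.55],
  [0, -0.009, 0.2, 0, 0, 0, 0.55],
  [0, -0.009, 0.3, 0, 0, 0, 0.55],
  [0, -0.009, 0.36, 0, 0, 0, 0.55],
  [0, -0.009, 0.4, 0, 0, 0, 0.55],
  [0, -0.009, 0.4, 0, 0, 0, 0.55],
  [0, -0.009, 0.4, 0, 0, 0, 0],
  [0, -0.009, 0.4, 0, 0, 0, 0],
  [0, -0.009, 0.4, 0, 0, 0, 0],
  [0, -0.009, 0.4, 0, 0, 0, 0],
  [0, -0.009, 0.4, 0, 0, 0, 0],
], force=50)

```text
time: 34.95
tcp_pos: [0.5751, 0.2289, 0.0805]
ee_rot: [0.708, 0.706, 0.001, 0.0]
ft_force: [0.2, 0.2, 4.2]
width: 0.0267
gripper_force: 49.5
```

arm_command([
  [0, 0, -0.05, 0, 0, 0, 0],
  [0, 0, -0.1, 0, 0, 0, 0],
  [0, 0, -0.15, 0, 0, 0, 0],
  [0, 0, -0.2, 0, 0, 0, 0],
  [0, 0, -0.25, 0, 0, 0, 0],
  [0, 0, -0.3, 0, 0, 0, 0],
  [0, 0, -0.35, 0, 0, 0, 0],
  [0, 0, -0.35, 0, 0, 0, 0],
  [0, 0, -0.35, 0, 0, 0, 0],
  [0, 0, -0.35, 0, 0, 0, 0],
])

```text
time: 35.95
tcp_pos: [0.5739, 0.2284, 0.1663]
ee_rot: [0.708, 0.706, -0.001, -0.0]
ft_force: [-0.8, 0.1, -0.8]
width: 0.0266
gripper_force: 49.8
```

Run:
```python
from h import *
st();dl((.4255,.350,.17,90))
s=side_lid('pics/s14.png');h=cv2.cvtColor(s,cv2.COLOR_BGR2HSV)
p=arm.read_state()['tcp_pos']
m=cv2.inRange(h,(0,150,60),(6,255,255))|cv2.inRange(h,(174,150,60),(180,255,255))
for q in cv2.findContours(m,0,2)[0]:
    if cv2.contourArea(q)>20: print(cv2.boundingRect(q),cv2.contourArea(q))
print('head bottom',proj('side',p-[0,0,.004]),'top',proj('side',p+[0,0,.028]),'tip',proj('side',p-[0,0,.06]))
x,y=[int(v) for v in proj('side',p)]
cv2.imwrite('pics/v14.png',cv2.resize(s[y-60:y+70,x-70:x+110],None,fx=4,fy=4,interpolation=2));print(x-70,y-60)
```

```text
t 35.95 tcp [0.5739 0.2284 0.1663] q [0.36 0.49 1.69 0.   0.96 0.36] F [-0.8  0.1 -0.8] w 0.0266 g 49.8
[ 0.484  -0.5955 -0.0143] [-0.0004  0.0001 -0.0013]
(281, 267, 14, 21) 224.0
(303, 244, 20, 26) 112.0
head bottom [287.73596366 283.58866222] top [286.98842242 270.4098501 ] tip [288.98233797 305.56167449]
217 221
```

View pics/v14.png

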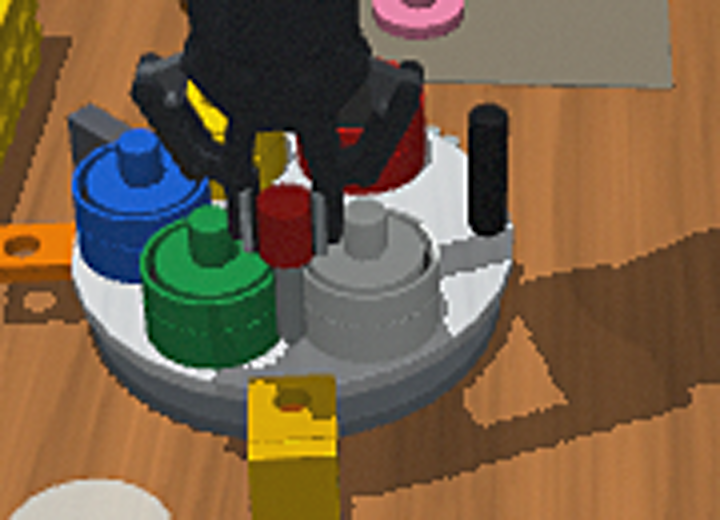

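The pin is held upright and centred, with its tip at about (290,306). The picture budget is used up, so I'll refine the block and fork holes numerically.

Run:
```python
from h import *
def dark(f,x,y,r,n,z,ex=None):
    g=cv2.cvtColor(cv2.imread(f),cv2.COLOR_BGR2GRAY)[y-r:y+r+1,x-r:x+r+1].astype(float)
    w=np.clip(np.median(g)*.8-g,0,None);_,lab,stt,cen=cv2.connectedComponentsWithStats((w>0).astype('uint8'))
    for i in range(1,len(stt)):
        if stt[i,4]>5:
            m=(lab==i);yy,xx=np.nonzero(m);a=x-r+xx.mean();b=y-r+yy.mean();print(n,stt[i],round(a,1),round(b,1),ray(n,a,b,z)[:2].round(4))
dark('pics/top0.png',186,276,5,'top',.046)
dark('pics/side0.png',365,379,9,'side',.046)
dark('pics/s14.png',290,320,7,'side',.065)
print(proj('side',(.4246,.3507,.046)),proj('top',(.4246,.3507,.046)),proj('side',(*FORK,.065)))
```

```text
top [ 1  2  7  7 35] 184.9 275.7 [0.4248 0.3531]
side [ 4  4 10  8 62] 364.3 377.9 [0.4245 0.3504]
side [ 3  6  4  5 10] 287.3 321.2 [0.5789 0.2296]
side [ 8  6  4  5 12] 292.3 320.5 [0.569 0.227]
[364.25444624 378.02856824] [185.75063036 275.8175344 ] [290.06178151 320.60910619]
```

arm_command([
  [0.1, -0.1, 0, 0, 0, 0, 0],
  [0.2, -0.25, 0, 0, 0, 0, 0],
  [0.3, -0.4, 0, 0, 0, 0, 0],
  [0.4, -0.5, 0, 0, 0, 0, 0],
  [0.484, -0.595, 0, 0, 0, 0, 0],
  [0.484, -0.595, 0, 0, 0, 0, 0],
  [0.484, -0.595, 0, 0, 0, 0, 0],
  [0.484, -0.595, 0, 0, 0, 0, 0],
  [0.484, -0.595, 0, 0, 0, 0, 0],
  [0.484, -0.595, 0, 0, 0, 0, 0],
])

```text
time: 37.0
tcp_pos: [0.4267, 0.3496, 0.1668]
ee_rot: [0.709, 0.705, -0.0, 0.0]
ft_force: [0.2, -0.2, -0.7]
width: 0.0265
gripper_force: 49.8
```

arm_command([
  [0.004, -0.004, 0.1, 0, 0, 0, 0],
  [0.004, -0.004, 0.14, 0, 0, 0, 0],
  [0.004, -0.004, 0.14, 0, 0, 0, 0],
  [0.004, -0.004, 0.14, 0, 0, 0, 0],
  [0.004, -0.004, 0.14, 0, 0, 0, 0],
])

```text
time: 37.5
tcp_pos: [0.4256, 0.3514, 0.1326]
ee_rot: [0.709, 0.706, 0.001, 0.0]
ft_force: [-0.0, -0.4, -1.4]
width: 0.0262
gripper_force: 49.8
```

```bash
cat >> h.py <<'E'
def head(s,x0,x1,y0,y1):
    h=cv2.cvtColor(s,cv2.COLOR_BGR2HSV);m=cv2.inRange(h,(0,150,40),(6,255,255))|cv2.inRange(h,(174,150,40),(180,255,255))
    m[:, :x0]=0;m[:,x1:]=0;m[:y0]=0;m[y1:]=0
    c=max(cv2.findContours(m,0,2)[0],key=cv2.contourArea);x,y,w,hh=cv2.boundingRect(c);M=cv2.moments(c)
    return x,y,w,hh,round(M['m10']/M['m00'],1),round(M['m01']/M['m00'],1)
E
python3 - <<'E'
from h import *
st();p=arm.read_state()['tcp_pos'];s=side_lid('pics/s15.png')
c=proj('side',p);print(head(s,int(c[0])-25,int(c[0])+25,int(c[1])-25,int(c[1])+25))
e=np.array([proj('side',p+[.014*np.cos(a),.014*np.sin(a),z]) for a in np.linspace(0,6.28,40) for z in(-.0055,.0265)]);print(e.min(0),e.max(0))
g=s[int(proj('side',p-[0,0,.03])[1]),:,:].astype(int);u=int(c[0]);
for z in(.02,.04,.055):
    q=proj('side',p-[0,0,z]);print(q,s[int(round(q[1])),int(q[0])-8:int(q[0])+10].tolist())
E
```

```text
t 37.5 tcp [0.4256 0.3514 0.1326] q [ 0.67  0.45  1.86 -0.    0.83  0.67] F [-0.  -0.4 -1.4] w 0.0262 g 49.8
(359, 328, 16, 24, 366.6, 339.7)
[357.35280389 328.1411935 ] [374.32601341 353.06804472]
[365.08705108 352.89565463] [[41, 69, 100], [38, 67, 100], [43, 70, 101], [39, 67, 100], [37, 65, 104], [76, 72, 63], [85, 83, 76], [88, 87, 80], [90, 91, 84], [90, 89, 82], [91, 88, 82], [89, 89, 80], [95, 90, 78], [41, 76, 118], [41, 73, 111], [46, 76, 111], [50, 77, 115], [46, 78, 112]]
[364.66141595 360.73517205] [[44, 69, 104], [39, 70, 103], [43, 66, 95], [36, 61, 91], [37, 64, 92], [43, 62, 84], [83, 79, 72], [84, 83, 78], [86, 84, 80], [87, 88, 85], [86, 87, 82], [88, 87, 81], [86, 83, 75], [48, 71, 95], [41, 70, 110], [42, 73, 111], [42, 73, 112], [42, 74, 112]]
[364.34875341 366.49391512] [[56, 84, 112], [51, 78, 107], [61, 88, 114], [72, 100, 122], [70, 101, 128], [71, 87, 97], [81, 78, 70], [84, 85, 80], [87, 87, 82], [87, 87, 84], [87, 88, 82], [90, 89, 81], [87, 83, 74], [69, 101, 130], [73, 106, 134], [74, 106, 135], [72, 106, 132], [74, 103, 128]]
```

Pin shank is within 1 mm of the hole axis, so insert.

arm_command([
  [-0.002, 0, 0.04, 0, 0, 0, 0],
  [-0.002, 0, 0.08, 0, 0, 0, 0],
  [-0.002, 0, 0.1, 0, 0, 0, 0],
  [-0.002, 0, 0.12, 0, 0, 0, 0],
  [-0.002, 0, 0.14, 0, 0, 0, 0],
  [-0.002, 0, 0.16, 0, 0, 0, 0],
  [-0.002, 0, 0.18, 0, 0, 0, 0],
  [-0.002, 0, 0.2, 0, 0, 0, 0],
  [-0.002, 0, 0.22, 0, 0, 0, 0],
  [-0.002, 0, 0.24, 0, 0, 0, 0],
  [-0.002, 0, 0.24, 0, 0, 0, 0],
  [-0.002, 0, 0.24, 0, 0, 0, 0],
])

```text
time: 38.75
tcp_pos: [0.425, 0.3507, 0.0718]
ee_rot: [0.708, 0.706, -0.0, -0.0]
ft_force: [0.6, -0.6, -1.7]
width: 0.0264
gripper_force: 49.9
```

arm_command([
  [0, 0, 0, 0, 0, 0, 0.55],
  [0, 0, 0, 0, 0, 0, 0.55],
  [0, 0, 0, 0, 0, 0, 0.55],
  [0, 0, 0, 0, 0, 0, 0.55],
  [0, 0, -0.1, 0, 0, 0, 0.55],
  [0, 0, -0.2, 0, 0, 0, 0.55],
  [0, 0, -0.35, 0, 0, 0, 0.55],
  [0, 0, -0.45, 0, 0, 0, 0.55],
  [0, 0, -0.45, 0, 0, 0, 0.55],
  [0, 0, -0.45, 0, 0, 0, 0.55],
])

```text
time: 39.75
tcp_pos: [0.4252, 0.3507, 0.1849]
ee_rot: [0.708, 0.706, 0.001, 0.0]
ft_force: [0.2, -0.7, -0.3]
width: 0.0467
gripper_force: 0.0
```

Run:
```python
from h import *
st();s=side_lid('pics/s16.png');print(head(s,340,390,320,400))
e=np.array([proj('side',np.array([.4246,.3507,0])+[.014*np.cos(a),.014*np.sin(a),z]) for a in np.linspace(0,6.28,40) for z in(.066,.098)]);print(e.min(0),e.max(0))
dl((HAND[0]+.001,HAND[1],.18,6))
```

```text
t 39.75 tcp [0.4252 0.3507 0.1849] q [ 0.67  0.38  1.83 -0.    0.93  0.67] F [ 0.2 -0.7 -0.3] w 0.0467 g 0.0
(357, 352, 16, 23, 364.8, 363.4)
[356.90573876 352.51715515] [373.2425716  376.63618085]
[-1.1409  0.2298  0.0161] [-0.000e+00  2.000e-04  4.654e-01]
```

arm_command([
  [-0.15, 0.03, 0, 0, 0, 0.04, 0.55],
  [-0.3, 0.06, 0, 0, 0, 0.09, 0.55],
  [-0.45, 0.1, 0, 0, 0, 0.13, 0.55],
  [-0.6, 0.13, 0, 0, 0, 0.18, 0.55],
  [-0.75, 0.16, 0, 0, 0, 0.22, 0.55],
  [-0.9, 0.2, 0, 0, 0, 0.27, 0.55],
  [-1, 0.23, 0, 0, 0, 0.31, 0.55],
  [-1, 0.23, 0, 0, 0, 0.36, 0.55],
  [-1, 0.23, 0, 0, 0, 0.41, 0.55],
  [-1, 0.23, 0, 0, 0, 0.465, 0.55],
  [-1, 0.23, 0, 0, 0, 0.465, 0.55],
  [-1, 0.23, 0, 0, 0, 0.465, 0.55],
])

```text
time: 41.0
tcp_pos: [0.4807, 0.1002, 0.183]
ee_rot: [0.999, 0.053, -0.001, 0.0]
ft_force: [-0.4, -0.6, -0.3]
width: 0.0472
gripper_force: 0.0
```

Run:
```python
from h import *
st();dl((HAND[0]+.001,HAND[1],.18,6),(HAND[0]+.001,HAND[1],.1,6))
```

```text
t 41.0 tcp [0.4807 0.1002 0.183 ] q [0.18 0.3  1.96 0.   0.89 1.65] F [-0.4 -0.6 -0.3] w 0.0472 g 0.0
[-0.0135  0.1405  0.0121] [0.0001 0.0009 0.0003]
[-0.0126  0.1405  0.3321] [0.0001 0.0009 0.0003]
```

arm_command([
  [-0.013, 0.08, 0, 0, 0, 0, 0.55],
  [-0.013, 0.14, 0, 0, 0, 0, 0.55],
  [-0.013, 0.14, 0, 0, 0, 0, 0.55],
  [-0.013, 0.14, 0.1, 0, 0, 0, 0.55],
  [-0.013, 0.14, 0.2, 0, 0, 0, 0.55],
  [-0.013, 0.14, 0.3, 0, 0, 0, 0.55],
  [-0.013, 0.14, 0.332, 0, 0, 0, 0.55],
  [-0.013, 0.14, 0.332, 0, 0, 0, 0.55],
  [-0.013, 0.14, 0.332, 0, 0, 0, 0],
  [-0.013, 0.14, 0.332, 0, 0, 0, 0],
  [-0.013, 0.14, 0.332, 0, 0, 0, 0],
  [-0.013, 0.14, 0.332, 0, 0, 0, 0],
], force=30)

```text
time: 42.2
tcp_pos: [0.4828, 0.0652, 0.1025]
ee_rot: [0.999, 0.053, 0.001, 0.0]
ft_force: [-1.3, -3.8, 6.7]
width: 0.0209
gripper_force: 29.9
```

Run:
```python
from h import *
st();s=arm.read_state();r=R.from_quat(s['ee_rot']);p=s['tcp_pos'];d=p[:2]-A;print(np.hypot(*d),np.degrees(np.arctan2(d[1],d[0])))
for k in list(range(8,97,8))+[91]:
    c,sn=np.cos(np.radians(k)),np.sin(np.radians(k));q=A+[c*d[0]-sn*d[1],sn*d[0]+c*d[1]]
    print(k,np.round(r.inv().apply([*(q-p[:2]),0])/.25,3),'rz',round(-k/180,3))
```

```text
t 42.2 tcp [0.4828 0.0652 0.1025] q [ 0.11  0.43  2.01 -0.    0.7   1.57] F [-1.3 -3.8  6.7] w 0.0209 g 29.9
0.10718422763547741 -173.98265299111122
8 [0.004 0.06  0.   ] rz -0.044
16 [0.016 0.118 0.   ] rz -0.089
24 [0.037 0.174 0.   ] rz -0.133
32 [0.065 0.227 0.   ] rz -0.178
40 [0.1   0.276 0.   ] rz -0.222
48 [0.141 0.319 0.   ] rz -0.267
56 [0.189 0.356 0.   ] rz -0.311
64 [0.24  0.386 0.001] rz -0.356
72 [0.296 0.408 0.001] rz -0.4
80 [0.354 0.423 0.001] rz -0.444
88 [0.413 0.429 0.001] rz -0.489
96 [0.473 0.427 0.001] rz -0.533
91 [0.436 0.429 0.001] rz -0.506
```

arm_command([
  [0.001, 0.03, 0, 0, 0, -0.022, 0],
  [0.004, 0.06, 0, 0, 0, -0.044, 0],
  [0.009, 0.09, 0, 0, 0, -0.067, 0],
  [0.016, 0.118, 0, 0, 0, -0.089, 0],
  [0.026, 0.147, 0, 0, 0, -0.111, 0],
  [0.037, 0.174, 0, 0, 0, -0.133, 0],
  [0.05, 0.201, 0, 0, 0, -0.156, 0],
  [0.065, 0.227, 0, 0, 0, -0.178, 0],
  [0.082, 0.252, 0, 0, 0, -0.2, 0],
  [0.1, 0.276, 0, 0, 0, -0.222, 0],
  [0.12, 0.298, 0, 0, 0, -0.244, 0],
  [0.141, 0.319, 0, 0, 0, -0.267, 0],
])

```text
time: 43.4
tcp_pos: [0.526, -0.0111, 0.1025]
ee_rot: [0.89, 0.456, 0.0, 0.0]
ft_force: [-2.7, -3.9, 7.9]
width: 0.021
gripper_force: 30.2
```

```bash
cat >> h.py <<'E'
def arc(rad=None,end=276):
    s=arm.read_state();r=R.from_quat(s['ee_rot']);p=s['tcp_pos'];d=p[:2]-A;th=np.degrees(np.arctan2(d[1],d[0]))%360
    y=np.degrees(np.arctan2(*r.apply([1,0,0])[1::-1]));print('r',np.hypot(*d),'th',th,'yaw',y);R_=rad or np.hypot(*d)
    for t in np.append(np.arange(th+8,end,8),[end,end+1.5]):
        q=A+R_*np.array([np.cos(np.radians(t)),np.sin(np.radians(t))])
        print(round(t,1),np.round(r.inv().apply([*(q-p[:2]),0])/.25,3),'rz',round(-(t-180-y)/180,3))
E
python3 - <<'E'
from h import *
st();arc(.1075)
E
```

```text
t 43.4 tcp [ 0.526  -0.0111  0.1025] q [-0.04  0.47  1.93 -0.    0.74  0.58] F [-2.7 -3.9  7.9] w 0.021 g 30.2
r 0.10806629936382295 th 234.1061271418052 yaw 54.260640651641324
242.1 [0.006 0.06  0.   ] rz -0.044
250.1 [0.019 0.119 0.   ] rz -0.088
258.1 [0.039 0.175 0.   ] rz -0.132
266.1 [0.067 0.228 0.   ] rz -0.177
274.1 [0.102 0.277 0.   ] rz -0.221
276.0 [0.111 0.287 0.   ] rz -0.232
277.5 [0.119 0.296 0.   ] rz -0.24
```

arm_command([
  [0.002, 0.03, 0, 0, 0, -0.022, 0],
  [0.006, 0.06, 0, 0, 0, -0.044, 0],
  [0.012, 0.09, 0, 0, 0, -0.066, 0],
  [0.019, 0.119, 0, 0, 0, -0.088, 0],
  [0.029, 0.147, 0, 0, 0, -0.11, 0],
  [0.039, 0.175, 0, 0, 0, -0.132, 0],
  [0.053, 0.202, 0, 0, 0, -0.154, 0],
  [0.067, 0.228, 0, 0, 0, -0.177, 0],
  [0.085, 0.253, 0, 0, 0, -0.2, 0],
  [0.102, 0.277, 0, 0, 0, -0.221, 0],
  [0.111, 0.288, 0, 0, 0, -0.232, 0],
  [0.111, 0.288, 0, 0, 0, -0.232, 0],
])

```text
time: 44.6
tcp_pos: [0.6022, -0.0328, 0.1026]
ee_rot: [0.669, 0.743, 0.0, 0.003]
ft_force: [5.2, -15.1, -0.6]
width: 0.0209
gripper_force: 29.7
```

Run:
```python
from h import *
st();arc(.108,277)
```

```text
t 44.6 tcp [ 0.6022 -0.0328  0.1026] q [-0.07  0.56  1.76 -0.    0.82 -0.17] F [  5.2 -15.1  -0.6] w 0.0209 g 29.7
r 0.10994665724461254 th 276.71021100968477 yaw 95.97191647703508
277.0 [ 0.008  0.002 -0.   ] rz -0.006
278.5 [0.008 0.013 0.   ] rz -0.014
```

arm_command([
  [0, 0, 0, 0, 0, 0, 0.5],
  [0, 0, 0, 0, 0, 0, 0.5],
  [0, 0, 0, 0, 0, 0, 0.5],
  [0, 0, 0, 0, 0, 0, 0.5],
  [0, 0, -0.1, 0, 0, 0, 0.5],
  [0, 0, -0.2, 0, 0, 0, 0.5],
  [0, 0, -0.3, 0, 0, 0, 0.5],
  [-0.2, 0, -0.32, 0, 0, 0, 0.5],
  [-0.4, 0, -0.32, 0, 0, 0, 0.5],
  [-0.6, -0.1, -0.32, 0, 0, 0, 0.5],
  [-0.6, -0.2, -0.32, 0, 0, 0, 0.5],
  [-0.6, -0.2, -0.32, 0, 0, 0, 0.5],
])

```text
time: 45.8
tcp_pos: [0.5626, -0.1856, 0.1808]
ee_rot: [0.671, 0.741, -0.001, -0.001]
ft_force: [-1.2, 0.2, -0.2]
width: 0.0427
gripper_force: 0.0
```

Run:
```python
from h import *
st();t=arm.camera('top')[:,:,::-1].copy();cv2.imwrite('pics/t17.png',t);h=cv2.cvtColor(t,cv2.COLOR_BGR2HSV)
for k,(lo,hi) in dict(yellow=(25,33),green=(60,85),blue=(105,125)).items():
    m=cv2.inRange(h,(lo,110,40),(hi,255,255));m[:,:238]=0;m[:165]=0;m[265:]=0;m[:,340:]=0
    for c in cv2.findContours(m,0,2)[0]:
        if cv2.contourArea(c)>150:
            e=cv2.fitEllipse(c);p=ray('top',*e[0],.092)[:2];d=p-A;print(k,p.round(4),e[1],np.hypot(*d).round(4),np.degrees(np.arctan2(d[1],d[0])).round(2))
```

```text
t 45.8 tcp [ 0.5626 -0.1856  0.1808] q [-0.34  0.44  1.74 -0.    0.97 -0.44] F [-1.2  0.2 -0.2] w 0.0427 g 0.0
yellow [0.6568 0.1237] (26.64398765563965, 27.60687828063965) 0.0823 35.08
green [0.5156 0.1109] (26.900545120239258, 27.89333152770996) 0.0814 154.97
blue [0.5817 0.1572] (27.016740798950195, 29.03458595275879) 0.0811 95.46
```

Run:
```python
from h import *
def f(n,c,tag):
    t=cv2.imread(n);h=cv2.cvtColor(t,cv2.COLOR_BGR2HSV);u,v=proj('top',(*c,.047)).astype(int)
    m=cv2.inRange(h,(10,170,120),(22,255,255));w=np.zeros_like(m);w[v-14:v+15,u-14:u+15]=255;m&=w
    q=cv2.findContours(m,0,2)[0];q=max(q,key=cv2.contourArea);r=cv2.minAreaRect(q);p=ray('top',*r[0],.047)[:2];d=p-A
    print(tag,r,cv2.contourArea(q),p,np.degrees(np.arctan2(d[1],d[0]))%360,np.hypot(*d))
f('pics/top0.png',pol(.152,6),'before');f('pics/t17.png',pol(.152,186),'after')
t=cv2.imread('pics/t17.png');h=cv2.cvtColor(t,cv2.COLOR_BGR2HSV);u,v=proj('top',(*pol(.11,276),.127)).astype(int)
m=cv2.inRange(h,(0,0,0),(180,255,45));w=np.zeros_like(m);w[v-9:v+12,u-9:u+12]=255;m&=w;print(proj('top',(*pol(.11,276),.127)),cv2.boundingRect(m))
# handle angle in 'before' by same code
t=cv2.imread('pics/top0.png');h=cv2.cvtColor(t,cv2.COLOR_BGR2HSV);u,v=proj('top',(*pol(.11,186),.127)).astype(int)
m=cv2.inRange(h,(0,0,0),(180,255,45));w=np.zeros_like(m);w[v-9:v+12,u-9:u+12]=255;m&=w;print(proj('top',(*pol(.11,186),.127)),cv2.boundingRect(m))
```

```text
before ((280.55487060546875, 160.993896484375), (15.570846557617188, 13.693511009216309), 83.6598129272461) 171.5 [0.73910031 0.09392255] 6.676141147917601 0.1507223365701269
after ((291.3553771972656, 267.974609375), (17.384279251098633, 13.679433822631836), 85.91438293457031) 206.0 [0.4440132 0.0648176] 184.55491218948413 0.14584743267949987
[327.56626245 205.99240122] (324, 203, 8, 11)
[290.05773215 252.52730502] (287, 249, 8, 9)
```

Run:
```python
from h import *
for f in('pics/top0.png','pics/t8.png','pics/t11.png','pics/t17.png'):
    t=cv2.imread(f);h=cv2.cvtColor(t,cv2.COLOR_BGR2HSV)
    for k,(lo,hi) in dict(yellow=(25,33),green=(60,85),blue=(105,125)).items():
        m=cv2.inRange(h,(lo,110,40),(hi,255,255));m[:,:238]=0;m[:165]=0;m[265:]=0;m[:,340:]=0
        for c in cv2.findContours(m,0,2)[0]:
            if cv2.contourArea(c)>150:
                e=cv2.fitEllipse(c);p=ray('top',*e[0],.092)[:2];d=p-A;print(f,k,np.hypot(*d).round(4),np.degrees(np.arctan2(d[1],d[0])).round(2))
```

```text
pics/top0.png yellow 0.0816 -52.97
pics/top0.png green 0.0815 66.39
pics/top0.png blue 0.0803 6.22
pics/t8.png yellow 0.0816 -53.13
pics/t8.png green 0.0815 66.29
pics/t8.png blue 0.08 6.05
pics/t11.png yellow 0.0814 -53.05
pics/t11.png green 0.0814 66.31
pics/t11.png blue 0.0801 6.08
pics/t17.png yellow 0.0823 35.08
pics/t17.png green 0.0814 154.97
pics/t17.png blue 0.0811 95.46
```

Run:
```python
from h import *
def g(f,k,lo,hi):
    t=cv2.imread(f);h=cv2.cvtColor(t,cv2.COLOR_BGR2HSV);m=cv2.inRange(h,(lo,110,40),(hi,255,255));m[:,:238]=0;m[:165]=0;m[265:]=0;m[:,340:]=0
    e=cv2.fitEllipse(max(cv2.findContours(m,0,2)[0],key=cv2.contourArea));return ray('top',*e[0],.092)[:2]
K=[('y',25,33),('g',60,85),('b',105,125)]
for f0 in('pics/top0.png','pics/t11.png'):
    a=np.array([g(f0,*k) for k in K]);b=np.array([g('pics/t17.png',*k) for k in K])
    for i,j in((0,1),(0,2),(1,2)):
        u=a[j]-a[i];v=b[j]-b[i];print(np.degrees(np.arctan2(u[0]*v[1]-u[1]*v[0],u@v)).round(2),np.hypot(*u).round(4),np.hypot(*v).round(4))
```

```text
88.49 0.1408 0.1417
88.6 0.08 0.0822
89.46 0.0811 0.0807
88.58 0.1405 0.1417
88.71 0.0797 0.0822
89.6 0.0811 0.0807
```

Run:
```python
from h import *
q=pol(.1085,276);dl((*q,.18,96),(*q,.1025,96))
```

```text
[0.5958 0.2061 0.0052] [-0.0003 -0.0002 -0.0013]
[0.5956 0.2064 0.3152] [-0.0003 -0.0002 -0.0013]
```

arm_command([
  [0.2, 0.07, 0, 0, 0, 0, 0.5],
  [0.4, 0.14, 0, 0, 0, 0, 0.5],
  [0.595, 0.206, 0, 0, 0, 0, 0.5],
  [0.595, 0.206, 0, 0, 0, 0, 0.5],
  [0.595, 0.206, 0, 0, 0, 0, 0.5],
  [0.595, 0.206, 0.1, 0, 0, 0, 0.5],
  [0.595, 0.206, 0.2, 0, 0, 0, 0.5],
  [0.595, 0.206, 0.3, 0, 0, 0, 0.5],
  [0.595, 0.206, 0.315, 0, 0, 0, 0.5],
  [0.595, 0.206, 0.315, 0, 0, 0, 0.5],
  [0.595, 0.206, 0.315, 0, 0, 0, 0.5],
])

```text
time: 46.95
tcp_pos: [0.6026, -0.0316, 0.1038]
ee_rot: [0.67, 0.742, 0.0, 0.001]
ft_force: [0.5, 0.6, -0.4]
width: 0.0424
gripper_force: 0.0
```

arm_command([
  [0, 0, 0, 0, 0, 0, 0],
  [0, 0, 0, 0, 0, 0, 0],
  [0, 0, 0, 0, 0, 0, 0],
  [0, 0, 0, 0, 0, 0, 0],
  [0, 0, 0, 0, 0, 0, 0],
  [0, 0, 0, 0, 0, 0, 0],
  [0, 0, 0, 0, 0, 0, 0],
])

```text
time: 47.65
tcp_pos: [0.6032, -0.0312, 0.1041]
ee_rot: [0.67, 0.743, 0.001, 0.001]
ft_force: [1.1, -2.1, 6.4]
width: 0.0209
gripper_force: 29.8
```

Run:
```python
from h import *
st();arc(.1085,276)
```

```text
t 47.65 tcp [ 0.6032 -0.0312  0.1041] q [-0.07  0.56  1.76 -0.    0.82 -0.17] F [ 1.1 -2.1  6.4] w 0.0209 g 29.8
r 0.10853576750448901 th 277.3270673936456 yaw 95.92202447299923
276.0 [ 0.   -0.01 -0.  ] rz -0.0
277.5 [0.    0.001 0.   ] rz -0.009
```

arm_command([
  [0, 0.01, 0, 0, 0, 0, 0],
  [0, 0.01, 0, 0, 0, 0, 0],
  [0, 0.01, 0, 0, 0, 0, 0],
  [0, 0.01, 0, 0, 0, 0, 0],
])

```text
time: 48.05
tcp_pos: [0.6048, -0.0311, 0.1041]
ee_rot: [0.669, 0.743, 0.0, 0.001]
ft_force: [-2.4, -1.6, 8.9]
width: 0.0209
gripper_force: 30.1
```

arm_command([
  [0, -0.02, 0, 0, 0, 0, 0],
  [0, -0.02, 0, 0, 0, 0, 0],
  [0, -0.02, 0, 0, 0, 0, 0],
  [0, -0.02, 0, 0, 0, 0, 0],
])

```text
time: 48.45
tcp_pos: [0.6008, -0.0315, 0.1041]
ee_rot: [0.67, 0.742, 0.001, 0.001]
ft_force: [1.6, -0.9, 6.9]
width: 0.0209
gripper_force: 30.1
```

arm_command([
  [0, 0.01, 0, 0, 0, 0, 0],
  [0, 0.01, 0, 0, 0, 0, 0],
  [0, 0.01, 0, 0, 0, 0, 0],
  [0, 0.01, 0, 0, 0, 0, 0],
  [0, 0.01, 0, 0, 0, 0, 0.5],
  [0, 0.01, 0, 0, 0, 0, 0.5],
  [0, 0.01, 0, 0, 0, 0, 0.5],
  [0, 0.01, 0, 0, 0, 0, 0.5],
  [0, 0.01, -0.1, 0, 0, 0, 0.5],
  [0, 0.01, -0.2, 0, 0, 0, 0.5],
  [0, 0.01, -0.3, 0, 0, 0, 0.5],
  [0, 0.01, -0.32, 0, 0, 0, 0.5],
])

```text
time: 49.65
tcp_pos: [0.6033, -0.0311, 0.1854]
ee_rot: [0.67, 0.743, 0.001, 0.002]
ft_force: [0.8, 0.2, -0.0]
width: 0.0427
gripper_force: 0.0
```

Run:
```python
from h import *
st();dl((.52,.15,.19,90),(.4252,.3507,.185,90))
```

```text
t 49.65 tcp [ 0.6033 -0.0311  0.1854] q [-0.07  0.45  1.71  0.    0.98 -0.17] F [ 0.8  0.2 -0. ] w 0.0427 g 0.0
[ 0.7549 -0.2571 -0.0201] [0.0014 0.0002 0.0327]
[ 1.5924 -0.5519 -0.002 ] [0.0014 0.0002 0.0327]
```

arm_command([
  [0.15, -0.05, 0, 0, 0, 0.0327, 0.55],
  [0.3, -0.1, 0, 0, 0, 0.0327, 0.55],
  [0.45, -0.15, 0, 0, 0, 0.0327, 0.55],
  [0.6, -0.2, 0, 0, 0, 0.0327, 0.55],
  [0.8, -0.28, 0, 0, 0, 0.0327, 0.55],
  [1, -0.35, 0, 0, 0, 0.0327, 0.55],
  [1, -0.35, 0, 0, 0, 0.0327, 0.55],
  [1, -0.35, 0, 0, 0, 0.0327, 0.55],
  [1, -0.35, 0, 0, 0, 0.0327, 0.55],
  [1, -0.35, 0, 0, 0, 0.0327, 0.55],
])

```text
time: 50.65
tcp_pos: [0.4896, 0.2074, 0.1824]
ee_rot: [0.708, 0.707, -0.0, 0.0]
ft_force: [0.5, 0.1, -0.5]
width: 0.0469
gripper_force: 0.0
```

Run:
```python
from h import *
st();dl((.4252,.3507,.18,90),(.4252,.3507,.071,90))
```

```text
t 50.65 tcp [0.4896 0.2074 0.1824] q [ 0.38  0.35  1.87 -0.    0.91  0.38] F [ 0.5  0.1 -0.5] w 0.0469 g 0.0
[ 0.5727 -0.2586  0.0095] [-0.0001  0.0001 -0.0005]
[ 0.5729 -0.2585  0.4455] [-0.0001  0.0001 -0.0005]
```

arm_command([
  [0.15, -0.07, 0, 0, 0, 0, 0.55],
  [0.3, -0.13, 0, 0, 0, 0, 0.55],
  [0.45, -0.2, 0, 0, 0, 0, 0.55],
  [0.573, -0.258, 0, 0, 0, 0, 0.55],
  [0.573, -0.258, 0, 0, 0, 0, 0.55],
  [0.573, -0.258, 0, 0, 0, 0, 0.55],
  [0.573, -0.258, 0.1, 0, 0, 0, 0.55],
  [0.573, -0.258, 0.2, 0, 0, 0, 0.55],
  [0.573, -0.258, 0.3, 0, 0, 0, 0.55],
  [0.573, -0.258, 0.4, 0, 0, 0, 0.55],
  [0.573, -0.258, 0.445, 0, 0, 0, 0.55],
  [0.573, -0.258, 0.445, 0, 0, 0, 0.55],
], force=50)

```text
time: 51.85
tcp_pos: [0.4245, 0.35, 0.0701]
ee_rot: [0.708, 0.706, -0.002, -0.0]
ft_force: [-0.2, -1.1, 0.1]
width: 0.0468
gripper_force: 0.0
```

arm_command([
  [0, 0, 0, 0, 0, 0, 0.55],
  [0, 0, 0, 0, 0, 0, 0],
  [0, 0, 0, 0, 0, 0, 0],
  [0, 0, 0, 0, 0, 0, 0],
  [0, 0, 0, 0, 0, 0, 0],
  [0, 0, 0, 0, 0, 0, 0],
  [0, 0, -0.08, 0, 0, 0, 0],
  [0, 0, -0.16, 0, 0, 0, 0],
  [0, 0, -0.24, 0, 0, 0, 0],
  [0, 0, -0.32, 0, 0, 0, 0],
  [0, 0, -0.36, 0, 0, 0, 0],
  [0, 0, -0.36, 0, 0, 0, 0],
])

```text
time: 53.05
tcp_pos: [0.4252, 0.3525, 0.1629]
ee_rot: [0.707, 0.707, 0.002, 0.0]
ft_force: [-0.0, 0.1, -1.8]
width: 0.0264
gripper_force: 49.7
```

Run:
```python
from h import *
st();s=side_lid('pics/s18.png');c=proj('side',arm.read_state()['tcp_pos']).astype(int);print(head(s,c[0]-25,c[0]+25,c[1]-25,c[1]+25),c)
dl((FORK[0]+.0008,FORK[1],.16,90))
t=arm.camera('top')[:,:,::-1].copy();cv2.imwrite('pics/t18.png',t)
```

```text
t 53.05 tcp [0.4252 0.3525 0.1629] q [0.67 0.41 1.84 0.   0.89 0.67] F [-0.   0.1 -1.8] w 0.0264 g 49.7
(360, 316, 16, 24, 367.4, 327.3) [366 333]
[-0.4981  0.5985  0.0073] [ 0.0003 -0.0002  0.0001]
```

arm_command([
  [-0.1, 0.12, 0, 0, 0, 0, 0],
  [-0.2, 0.24, 0, 0, 0, 0, 0],
  [-0.3, 0.36, 0, 0, 0, 0, 0],
  [-0.4, 0.48, 0, 0, 0, 0, 0],
  [-0.498, 0.598, 0, 0, 0, 0, 0],
  [-0.498, 0.598, 0, 0, 0, 0, 0],
  [-0.498, 0.598, 0, 0, 0, 0, 0],
  [-0.498, 0.598, 0, 0, 0, 0, 0],
  [-0.498, 0.598, 0, 0, 0, 0, 0],
  [-0.498, 0.598, 0, 0, 0, 0, 0],
  [-0.498, 0.598, 0.06, 0, 0, 0, 0],
  [-0.498, 0.598, 0.06, 0, 0, 0, 0],
])

```text
time: 54.35
tcp_pos: [0.5724, 0.2273, 0.1443]
ee_rot: [0.707, 0.707, -0.002, -0.001]
ft_force: [-0.1, 1.1, -1.3]
width: 0.0268
gripper_force: 49.8
```

arm_command([
  [0, 0, 0, 0, 0, 0, 0],
  [0, 0, 0, 0, 0, 0, 0],
])

```text
time: 54.55
tcp_pos: [0.574, 0.2275, 0.1463]
ee_rot: [0.707, 0.707, -0.0, -0.0]
ft_force: [0.7, 0.5, -2.0]
width: 0.0265
gripper_force: 49.8
```

Run:
```python
from h import *
st();p=arm.read_state()['tcp_pos'];s=side_lid('pics/s19.png')
c=proj('side',p).astype(int);print(head(s,c[0]-25,c[0]+25,c[1]-20,c[1]+20))
e=np.array([proj('side',p+[.014*np.cos(a),.014*np.sin(a),z]) for a in np.linspace(0,6.28,40) for z in(-.005,.027)]);print(e.min(0),e.max(0))
g=cv2.cvtColor(s,cv2.COLOR_BGR2GRAY)
for z in(.03,.045,.055,.06,.065):
    q=proj('side',p-[0,0,z]);print(q.round(1),g[int(round(q[1])),int(q[0])-8:int(q[0])+10].tolist())
print('fork',proj('side',(*FORK,.065)))
dl((FORK[0]+.0008,FORK[1],.127,90),(FORK[0]+.0008,FORK[1],.0705,90))
```

```text
t 54.55 tcp [0.574  0.2275 0.1463] q [0.36 0.52 1.7  0.   0.92 0.36] F [ 0.7  0.5 -2. ] w 0.0265 g 49.8
(282, 275, 14, 21, 288.3, 284.9)
[280.04663677 274.10309441] [295.4224376  296.39435767]
[288.7 301.3] [47, 45, 46, 43, 44, 42, 56, 82, 86, 83, 83, 82, 80, 67, 42, 46, 45, 50]
[289.  307.1] [40, 45, 46, 47, 50, 49, 83, 80, 85, 85, 85, 84, 79, 40, 43, 45, 45, 44]
[289.3 310.8] [48, 44, 45, 48, 46, 39, 64, 85, 85, 85, 85, 84, 72, 39, 43, 45, 47, 48]
[289.4 312.7] [39, 42, 40, 42, 43, 46, 42, 61, 88, 83, 86, 60, 43, 44, 38, 41, 41, 34]
[289.5 314.6] [108, 101, 104, 105, 106, 105, 104, 103, 100, 100, 100, 103, 103, 101, 101, 100, 100, 98]
fork [290.06178151 320.60910619]
[0.0003 0.0005 0.0781] [ 0.0001 -0.      0.0001]
[3.000e-04 4.000e-04 3.041e-01] [ 0.0001 -0.      0.0001]
```

Aligned within 1 mm of the fork hole. Insert.

arm_command([
  [0, 0, 0.04, 0, 0, 0, 0],
  [0, 0, 0.07, 0, 0, 0, 0],
  [0, 0, 0.09, 0, 0, 0, 0],
  [0, 0, 0.11, 0, 0, 0, 0],
  [0, 0, 0.13, 0, 0, 0, 0],
  [0, 0, 0.15, 0, 0, 0, 0],
  [0, 0, 0.17, 0, 0, 0, 0],
  [0, 0, 0.19, 0, 0, 0, 0],
  [0, 0, 0.21, 0, 0, 0, 0],
  [0, 0, 0.23, 0, 0, 0, 0],
  [0, 0, 0.25, 0, 0, 0, 0],
  [0, 0, 0.25, 0, 0, 0, 0],
])

```text
time: 55.8
tcp_pos: [0.5747, 0.2279, 0.0833]
ee_rot: [0.707, 0.707, 0.001, 0.0]
ft_force: [4.7, 5.4, -5.6]
width: 0.0267
gripper_force: 49.5
```

arm_command([
  [0, 0, 0.012, 0, 0, 0, 0],
  [0, 0, 0.024, 0, 0, 0, 0],
  [0, 0, 0.036, 0, 0, 0, 0],
  [0, 0, 0.046, 0, 0, 0, 0],
  [0, 0, 0.054, 0, 0, 0, 0],
  [0, 0, 0.058, 0, 0, 0, 0],
  [0, 0, 0.058, 0, 0, 0, 0],
  [0, 0, 0.058, 0, 0, 0, 0],
])

```text
time: 56.6
tcp_pos: [0.575, 0.2283, 0.0719]
ee_rot: [0.707, 0.707, 0.001, 0.0]
ft_force: [-3.4, 3.9, 21.4]
width: 0.0264
gripper_force: 52.2
```

Seated with 21 N resistance. Release, then confirm by pressing the head with the fingers shut.

arm_command([
  [0, 0, -0.004, 0, 0, 0, 0.55],
  [0, 0, -0.004, 0, 0, 0, 0.55],
  [0, 0, -0.004, 0, 0, 0, 0.55],
  [0, 0, -0.004, 0, 0, 0, 0.55],
  [0, 0, -0.08, 0, 0, 0, 0.55],
  [0, 0, -0.16, 0, 0, 0, 0.55],
  [0, 0, -0.2, 0, 0, 0, 0],
  [0, 0, -0.2, 0, 0, 0, 0],
  [0, 0, -0.2, 0, 0, 0, 0],
  [0, 0, -0.2, 0, 0, 0, 0],
  [0, 0, -0.2, 0, 0, 0, 0],
  [0, 0, -0.2, 0, 0, 0, 0],
])

```text
time: 57.8
tcp_pos: [0.5737, 0.2273, 0.1187]
ee_rot: [0.707, 0.707, -0.001, -0.0]
ft_force: [-0.4, -0.4, -0.8]
width: 0.0
gripper_force: 0.0
```

Run:
```python
from h import *
st();dl((FORK[0]+.0005,FORK[1],.0955,90))
```

```text
t 57.8 tcp [0.5737 0.2273 0.1187] q [0.36 0.55 1.72 0.   0.87 0.36] F [-0.4 -0.4 -0.8] w 0.0 g 0.0
[0.0012 0.0012 0.093 ] [-0.0003  0.0001  0.    ]
```

arm_command([
  [0, 0, 0.03, 0, 0, 0, 0],
  [0, 0, 0.06, 0, 0, 0, 0],
  [0, 0, 0.08, 0, 0, 0, 0],
  [0, 0, 0.093, 0, 0, 0, 0],
  [0, 0, 0.093, 0, 0, 0, 0],
  [0, 0, 0.093, 0, 0, 0, 0],
])

```text
time: 58.4
tcp_pos: [0.5738, 0.2272, 0.0971]
ee_rot: [0.707, 0.707, -0.0, -0.0]
ft_force: [-4.2, -2.1, 11.9]
width: -0.0001
gripper_force: 6.0
```

arm_command([
  [0, 0, -0.1, 0, 0, 0, 0],
  [0, 0, -0.3, 0, 0, 0, 0],
  [0, -0.2, -0.4, 0, 0, 0, 0],
  [0, -0.4, -0.4, 0, 0, 0, 0],
  [0, -0.6, -0.4, 0, 0, 0, 0],
  [0, -0.7, -0.4, 0, 0, 0, 0.2],
  [0, -0.7, -0.4, 0, 0, 0, 0.2],
  [0, -0.7, -0.4, 0, 0, 0, 0.2],
  [0, -0.7, -0.4, 0, 0, 0, 0.2],
  [0, -0.7, -0.4, 0, 0, 0, 0.2],
])

```text
time: 59.4
tcp_pos: [0.4003, 0.2276, 0.1962]
ee_rot: [0.707, 0.707, 0.0, 0.0]
ft_force: [1.0, 0.5, -0.8]
width: 0.017
gripper_force: 0.0
```

Run:
```python
from h import *
st();s=side_lid('pics/s20.png');print(head(s,270,310,290,345))
e=np.array([proj('side',np.array([*FORK,0])+[.014*np.cos(a),.014*np.sin(a),z]) for a in np.linspace(0,6.28,40) for z in(.065,.097)]);print(e.min(0),e.max(0))
t=arm.camera('top')[:,:,::-1].copy();cv2.imwrite('pics/t20.png',t);h=cv2.cvtColor(t,cv2.COLOR_BGR2HSV)
for k,(lo,hi) in dict(yellow=(25,33),green=(60,85),blue=(105,125)).items():
    m=cv2.inRange(h,(lo,110,40),(hi,255,255));m[:,:238]=0;m[:165]=0;m[265:]=0;m[:,340:]=0
    for c in cv2.findContours(m,0,2)[0]:
        if cv2.contourArea(c)>150:
            q=cv2.fitEllipse(c);p=ray('top',*q[0],.092)[:2];d=p-A;print(k,np.hypot(*d).round(4),np.degrees(np.arctan2(d[1],d[0])).round(2))
```

```text
t 59.4 tcp [0.4003 0.2276 0.1962] q [ 0.49  0.23  2.01 -0.    0.9   0.49] F [ 1.   0.5 -0.8] w 0.017 g 0.0
(283, 304, 14, 20, 289.7, 313.4)
[282.30785146 304.00459302] [297.02923911 325.51037139]
yellow 0.0825 35.83
green 0.0815 155.81
blue 0.0813 96.22
```

The pin head measures 0.0971, so it is seated on the fork, and the carousel is at about 90°. Handing in.

```bash
python3 -c "
from workcell import arm
print(arm.close_job())"
```

```text
the job is handed in; nothing more can be done
None
```

I handed the job in at about 59 s, with no verdict returned: the four lids present (white, blue, green, yellow; red was missing) are pressed home, the carousel is turned about 90° into its detent, the pin's head sits on the fork, and the arm is clear of everything. My least certain reading is the carousel angle: camera estimates put it within about 1° of the quarter turn, and the limit is 1.5°.

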